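Empty the scrap tray into the locked scrap chest

TASK

Put all of today's scrap locks into the locked scrap chest: draw the red safety bolt fully back, swing the latch bar off the hatch and open the hatch right up, drop in every padlock and cylinder lying loose on the bench, and tip the tray over the opening so that its locks slide in. Finish with the empty tray standing level on the bench again, the hatch fully shut, the latch bar straight back over it and the bolt pushed fully home. Leave the customer's red key, the remote and the order pad where they are.

Things in the scene. Friction and masses are not known exactly. Their poses are not given: they have to be found in the camera images.
- chest: fixed green steel scrap chest, 210 (x) x 320 (y) mm, top plate 120 mm up; origin under its centre, x away from the robot, y left. The hatch opening spans x -85..+67 mm and y -130..+45 mm; to its left (y over +45 mm) lies the ledge with the lock; the inside is 198 x 308 mm, its floor 10 mm up. 'chest (x, y, z)' below is in this frame
- hatch_mouth (a point): centre of the hatch opening, at the height of the top plate: chest (-9, -42.5, 120) mm
- safety_bolt (a joint): red-knobbed bolt sliding in a channel on the ledge left of the hatch: 0 = home (its rod stands beside the latch bar and stops it turning), grows as it is drawn along chest +y, 0.045 = fully back (bar free to pass). Sliding friction 2 N; stays where it is left
- bolt_knob (a point): the bolt's upright red knob, 13 mm diameter, its top 51 mm above the chest's top plate; the point is on its axis 10 mm below the top. At home at chest (-12, 106, 161) mm. The channel's rails beside it reach 13 mm above the top plate
- latch_bar (a joint): steel bar turning about an upright pin at chest (-30, 88) mm: 0 = pointing along chest -y with its end over the left edge of the hatch, grows as it swings towards chest +x, 1.55 = lying along the ledge, clear of the hatch. With the bolt home it can move only about 0.2 rad. Friction 0.06 N m; stays put. It passes over the hatch only when the hatch is fully shut
- latch_knob (a point): the bar's upright black knob, 13 mm diameter, 50 mm from the pin; the point is on its axis 40 mm above the top plate, 8.5 mm below the knob's top; the bar's top is 15.5 mm above the top plate
- hatch (a joint): grey hatch, 188 mm wide, 6 mm thick, reaching 167 mm forward from its hinge: 0 = shut, 1.62 = fully open (just past upright). Stiff hinge (0.42 N m), it stays at any angle
- hatch_hinge (a point): middle of the hatch's hinge line, chest (72, -42.5, 122.5) mm; the hinge runs along chest y
- hatch_handle (a point): middle of the hatch's bow handle: a round bar of 10 mm diameter, 80 mm long along chest y, on two posts, its centre 42 mm above the hatch; shut at chest (-68, -42.5, 168.5) mm, it swings up and back with the hatch at 147 mm from the hinge, and is behind the hatch when that stands open
- tray: loose aluminium pouring tray, 98 mm (x) x 160 mm (y), 0.25 kg; floor 3 mm thick and smooth (friction about 0.3), walls 30 mm high on three sides, open at the +y end (the lip). Origin at the centre of its underside, z up. It holds 2 to 4 scrap locks
- tray_handle (a point): middle of the tray's wooden bail handle: a bar 104 mm long along tray x, 12 mm thick in y, 24 mm high, its centre 106 mm above the tray's underside, straight over the tray's centre, on two side straps (104 mm over them)
- tray_lip (a point): middle of the tray's open lip: tray (0, 80, 3) mm
- customer_key: bystander: customer's car key with a red cap, 31 x 65 x 9 mm, origin under its centre; leave alone
- remote_fob: bystander: black car remote, 35 x 59 x 14 mm, origin under its centre; leave alone
- order_pad: bystander: order pad, 148 x 110 x 16 mm, origin under its centre; leave alone
- tray_cylinder_1: scrap euro-profile lock cylinder, bare metal, 17 wide x 71 long x 33 mm high as it stands; origin at the centre of its underside, its long axis is its y, z up as it stands; about 0.12 kg; may be absent. Grasp it across the 17 mm; starts on the tray
- tray_cylinder_2: scrap euro-profile lock cylinder, bare metal, 17 wide x 71 long x 33 mm high as it stands; origin at the centre of its underside, its long axis is its y, z up as it stands; about 0.12 kg; may be absent. Grasp it across the 17 mm; starts on the tray
- tray_padlock_1: scrap brass padlock lying flat, 62 x 40 x 14 mm; origin at mid-length on its underside; its x axis points from the body (34 mm long, 40 mm wide in y, centred at x = -14 mm) to the shackle (30 mm wide); about 0.12 kg; may be absent; starts on the tray
- tray_padlock_2: scrap brass padlock lying flat, 62 x 40 x 14 mm; origin at mid-length on its underside; its x axis points from the body (34 mm long, 40 mm wide in y, centred at x = -14 mm) to the shackle (30 mm wide); about 0.12 kg; may be absent; starts on the tray
- bench_padlock_1: scrap brass padlock lying flat, 62 x 40 x 14 mm; origin at mid-length on its underside; its x axis points from the body (34 mm long, 40 mm wide in y, centred at x = -14 mm) to the shackle (30 mm wide); about 0.12 kg; may be absent; starts on the bench in front of the tray
- bench_padlock_2: scrap brass padlock lying flat, 62 x 40 x 14 mm; origin at mid-length on its underside; its x axis points from the body (34 mm long, 40 mm wide in y, centred at x = -14 mm) to the shackle (30 mm wide); about 0.12 kg; may be absent; starts on the bench in front of the tray
- bench_cylinder: scrap euro-profile lock cylinder, bare metal, 17 wide x 71 long x 33 mm high as it stands; origin at the centre of its underside, its long axis is its y, z up as it stands; about 0.12 kg; may be absent. Grasp it across the 17 mm; starts on the bench in front of the tray
Not all that is in view belongs to the job. What is shaped like the bench_padlock_1 but turquoise is not meant.

How it is judged (in metres and radians):
On the way, in this order (a step that is already met when the one before it is completed fails the run):
1. the safety bolt is drawn back (over 38 mm of its 45 mm) (value of joint safety_bolt above 0.038 m), for 0.1 s.
2. the latch bar is swung clear of the hatch (over 1.2 rad) (value of joint latch_bar above 1.2 rad), for 0.1 s.
3. the hatch is open (over 1.35 rad) (value of joint hatch above 1.35 rad), for 0.2 s.
4. the tray is tipped into the open hatch: tilted over 0.45 rad with its lip over the opening (within 90 mm of its middle seen from above, at most 70 mm down inside) (angle between tray's own z axis and vertical above 0.45 rad and horizontal distance between tray_lip and hatch_mouth below 0.09 m and z of tray_lip in the frame of chest above 0.05 m and value of joint hatch above 1.2 rad), for 0.2 s.
At the end, for the whole second after the job is handed in: every padlock and cylinder present lies at rest inside the chest; the tray stands level on the bench (within 0.08 rad, underside within 6 mm of it), at rest; the hatch is shut (under 0.02 rad), the latch bar is back over it (under 0.22 rad) and the safety bolt is home (under 8 mm) (x of tray_cylinder_1 in the frame of chest between -0.1 and 0.1 m and y of tray_cylinder_1 in the frame of chest between -0.155 and 0.155 m and z of tray_cylinder_1 in the frame of chest between 0 and 0.108 m and linear speed of each of tray_cylinder_1, tray_cylinder_2, tray_padlock_1, tray_padlock_2, bench_padlock_1, bench_padlock_2, bench_cylinder below 0.03 m/s and x of tray_cylinder_2 in the frame of chest between -0.1 and 0.1 m and y of tray_cylinder_2 in the frame of chest between -0.155 and 0.155 m and z of tray_cylinder_2 in the frame of chest between 0 and 0.108 m and x of tray_padlock_1 in the frame of chest between -0.1 and 0.1 m and y of tray_padlock_1 in the frame of chest between -0.155 and 0.155 m and z of tray_padlock_1 in the frame of chest between 0 and 0.108 m and x of tray_padlock_2 in the frame of chest between -0.1 and 0.1 m and y of tray_padlock_2 in the frame of chest between -0.155 and 0.155 m and z of tray_padlock_2 in the frame of chest between 0 and 0.108 m and x of bench_padlock_1 in the frame of chest between -0.1 and 0.1 m and y of bench_padlock_1 in the frame of chest between -0.155 and 0.155 m and z of bench_padlock_1 in the frame of chest between 0 and 0.108 m and x of bench_padlock_2 in the frame of chest between -0.1 and 0.1 m and y of bench_padlock_2 in the frame of chest between -0.155 and 0.155 m and z of bench_padlock_2 in the frame of chest between 0 and 0.108 m and x of bench_cylinder in the frame of chest between -0.1 and 0.1 m and y of bench_cylinder in the frame of chest between -0.155 and 0.155 m and z of bench_cylinder in the frame of chest between 0 and 0.108 m and value of joint hatch below 0.02 rad and value of joint latch_bar below 0.22 rad and value of joint safety_bolt below 0.008 m and angle between tray's own z axis and vertical below 0.08 rad and height (world z) of tray between -0.006 and 0.006 m and linear speed of tray below 0.02 m/s); the robot touches nothing.
It fails at once if the customer's key, the remote or the order pad is pushed more than 30 mm (distance of any of customer_key, remote_fob, order_pad from where it was at the start of the episode above 0.03 m).
Of tray_cylinder_1, tray_cylinder_2, tray_padlock_1, tray_padlock_2 only 2 to 4 are there at a start; the rules pass over those that are not, and their reading is None.
Of bench_padlock_1, bench_padlock_2, bench_cylinder only 1 to 3 are there at a start; the rules pass over those that are not, and their reading is None.
At some moment in a run one of bench_padlock_1, bench_padlock_2 may be knocked a few centimetres aside while the robot is not near it.
It also fails if it takes over 210 s, if anything falls off the work surface, if the arm or the gripper's body presses on something with over 40 N, if the wrist force passes 120 N, or if a joint passes its speed limit or range.

ROBOT

A 6-joint arm with a two-finger parallel gripper is mounted at the origin on a cart in front of the work surface, level with it; the furniture and walls round the work are solid. World frame = base frame: x ahead of the robot, y to its left, z up, the work surface at z = 0. Lengths are in mm, angles in rad, forces in N, time in s.
With the tool pointing down it reaches from about 350 to 975 mm from the base axis. Payload 7.1 kg.
Tool frame: the origin (TCP) lies midway between the tips of the shut fingers; the grasp point (between the pads) lies ctrl.grip_point_offset behind it (ctrl.grip_point_offset is the distance from the TCP to the grasp point, in mm); z points along the fingers, y is the line along which they close (so a half turn about z gives the same grasp; the last joint's range is limited). The gripper opens to 88 mm and grips with 3 to 60 N. Pads are 20 mm wide; open, the fingers measure 115 mm over their backs; the gripper's body (75 mm by 178 mm) begins 61 mm behind the grasp point.
Start: joints at [-1.313, 0.423, 1.63, -0, 1.089, -0.019], TCP at [170.818, -601.187, 222.675] pointing down, gripper open.
Joint ranges: [-3, 3], [-0.9, 2.11], [0.09, 2.58], [-1.31, 4.45], [0.11, 2.69], [-2.54, 2.54]. Speed limits (rad/s): [2.39, 2.39, 3.01, 3.14, 3.14, 3.14].

INTERFACE

Orientations are given as a rotation vector (axis times angle).
In Python, from workcell import ctrl gives the robot as it stands.
- The arm moves only by the tool apply_moves, never from a script. Its argument "targets" is a list of rows, each an object of numbers: "tx", "ty", "tz": the shift along the world's x, y, z in m; "spin": the turn about the world's z in degrees. In form: [{"tx": .., "ty": .., "tz": .., "spin": ..}, ...]. A call has exactly 8 rows; each row is the pose to reach, as a shift and turn from the pose commanded when the call began; what a row does not reach only later rows make up. A row lasts 1/10 s, in which the tool goes at most 50 mm and 8.59 degrees, less where a joint would pass 70% of its speed; a pose out of reach is approached as far as the arm can. A call with a gripper value outside its range is refused whole. "gripper" is the closure, from -1 (fully open) to 1 (shut), set as the call begins (left out, the last holds). The fingers move at their own pace and stop on an object; the grip force is fixed at half the most. Time passes only in rows, so rows that repeat a pose let the fingers close, or fill a call up. It gives the time, the measured TCP pose, the force, the opening and the grip force at its end, in the units of the state.
- ctrl.get_obs(): the state, without advancing time (a new reading comes with each control period).
- ctrl.get_image(name): name is "side" or "top" or "wrist"; returns the picture (384x512x3 uint8, red, green, blue); there is no depth.
- ctrl.get_calibration(name): a dict with "fov_y" (degrees; the focal length in pixels is half the picture's height over the tangent of half this angle, whatever the lens; pixels are square), "cx", "cy" (the principal point, pixels), "rvec" (rotation vector, rad) and "tvec" (3), from world to camera coordinates, as OpenCV has them. Camera axes: x right, y down, z forward; pixel columns grow to the right and rows downward; lengths in mm; the calibration is good to about 2 mm. A picture is of the moment at which its call begins: read the wrist's pose just before it. get_calibration takes no time and is no camera call; for the wrist camera it gives the pose at the moment of the call.
- ctrl.close_job(): hands the job in; it is judged then, once.
Trained networks look in the newest picture that a camera, given by its name, has taken for a name from the list of things; names that differ only in an ending like _2 or _b are one class to them, and where a whole thing is asked for, a point or a joint stands for the part that bears it (a point fixed in the world has none). Each returns a list of dicts, best first, with "score" (0 to 1); they miss things now and then, are a little off and sometimes report something else, mostly with a low value. They report only what shows in the picture. A call takes as long as a camera call. They do not tell look-alikes from the thing itself.
- ctrl.outline_of(name, camera): "pixels" (384x512 bool, what is visible of it) and "box" ([left, top, right, bottom] in pixels, round what is visible of it).
- ctrl.pinpoint(name, camera): "uv" ([column, row] in pixels: a listed point, or the origin of a listed thing).
The state is a dict: "t": time; "qpos": joint angles; "qvel": joint speeds; "joint_torque": joint torques, N m; "ee_pos": TCP position; "orientation": TCP orientation; "ft_force": force on the tool from outside, world axes, zero at the start; "moment": the same for the moment, N m; "width": finger opening in mm; "grasp_force": force on a finger pad.
Only numpy, scipy, OpenCV 4.12 (cv2) and the standard library are available. Lean on these libraries where they do the work, as an engineer would, in place of code of your own. Each camera call takes 0.05 s, during which the arm holds its last target. There are 200 camera calls.

## Working session

There is one attempt and no reset: what is moved stays moved. The work goes in short steps, Python scripts to look and compute and a tool call to move; the robot and the scene stay as the last step left them, time stands still between calls to the robot, and variables do not carry over. Pictures are saved under pics/ and viewed, at most 14 in all, crops included, and the job is handed in when it is done.

Besides the shell and the picture viewer there is one more tool, called after "Request:" by a JSON object that holds its "fn" and its "kwargs". apply_moves: Moves the arm, as the interface text tells. Its arguments: {"type":"object","properties":{"targets":{"type":"array"},"gripper":{"type":"number"}},"required":["targets"]}

```bash
ls; mkdir -p pics
cat > h.py <<'E'
import numpy as np, cv2
from workcell import ctrl
def cal(n):
    c=ctrl.get_calibration(n); f=192/np.tan(np.radians(c['fov_y'])/2)
    K=np.array([[f,0,c['cx']],[0,f,c['cy']],[0,0,1]]); R=cv2.Rodrigues(np.array(c['rvec'],float))[0]
    return K,R,np.array(c['tvec'],float).ravel()
def ray(n,uv):
    K,R,t=cal(n); d=R.T@np.linalg.inv(K)@np.array([uv[0],uv[1],1.]); return -R.T@t,d
def at_z(n,uv,z):
    o,d=ray(n,uv); return o+d*(z-o[2])/d[2]
def proj(n,P):
    K,R,t=cal(n); p=K@(R@np.array(P,float)+t); return p[:2]/p[2]
def snap(n,f,s=1.5):
    im=ctrl.get_image(n); cv2.imwrite('pics/'+f,cv2.resize(im[:,:,::-1],None,fx=s,fy=s)); return im
E
python3 - <<'E'
from h import *
print(ctrl.get_obs(), ctrl.grip_point_offset)
for n in ['top','side']:
    snap(n,n+'0.png'); print(n,ctrl.get_calibration(n))
    for k in ['chest','hatch_mouth','bolt_knob','latch_knob','hatch_handle','hatch_hinge','tray','tray_handle','tray_lip','customer_key','remote_fob','order_pad','tray_cylinder_1','tray_padlock_1','bench_padlock_1','bench_cylinder']:
        print(k,[(np.round(r['uv']).tolist(),round(r['score'],2)) for r in ctrl.pinpoint(k,n)][:5])
E
```

```text
pics
{'t': 0.0, 'qpos': array([-1.31298481e+00,  4.23854998e-01,  1.63067781e+00,  8.66508889e-06,
        1.08859040e+00, -1.90071753e-02]), 'qvel': array([-1.35987247e-04,  2.42335867e-04,  6.57818852e-05,  3.49475745e-04,
       -3.16206933e-04,  7.36208076e-04]), 'joint_torque': array([ 6.63642641e-04, -5.44619036e+01, -2.73660994e+01,  6.44199201e-02,
        2.29223713e-02, -1.30061762e-04]), 'ee_pos': array([ 170.69285195, -600.66722606,  221.89764353]), 'orientation': array([-3.11004352e+00, -4.33222724e-01,  2.74282893e-04]), 'ft_force': array([1.22186908, 0.41657236, 0.34235343]), 'moment': array([-0.01015891,  0.00102941, -0.00672565]), 'grasp_force': 0.0, 'width': 87.93445109425842} 18.700000000000003
top {'fov_y': 57.504399168780424, 'cx': 259.5248354799829, 'cy': 193.86355034379704, 'rvec': array([ 2.09385852, -2.14408151,  0.20366475]), 'tvec': array([  12.84108748,  534.41221295, 1155.9173372 ])}
chest [([216.0, 198.0], 0.71)]
hatch_mouth [([226.0, 188.0], 0.67)]
bolt_knob [([181.0, 196.0], 0.56)]
latch_knob [([204.0, 196.0], 0.7)]
hatch_handle [([223.0, 207.0], 0.75)
[... 816 characters left out ...]
254.0, 148.0], 0.27)]
hatch_mouth [([267.0, 170.0], 0.58)]
bolt_knob [([266.0, 168.0], 0.54)]
latch_knob [([254.0, 147.0], 0.56), ([270.0, 167.0], 0.49)]
hatch_handle [([251.0, 157.0], 0.75)]
hatch_hinge [([289.0, 162.0], 0.97), ([301.0, 289.0], 0.44)]
tray [([298.0, 289.0], 0.69), ([246.0, 254.0], 0.67), ([249.0, 158.0], 0.57), ([254.0, 133.0], 0.53)]
tray_handle [([305.0, 261.0], 0.67)]
tray_lip [([297.0, 264.0], 0.73)]
customer_key [([229.0, 155.0], 0.49)]
remote_fob []
order_pad []
tray_cylinder_1 [([238.0, 284.0], 0.45)]
tray_padlock_1 [([301.0, 279.0], 0.74), ([301.0, 303.0], 0.59)]
bench_padlock_1 [([227.0, 320.0], 0.77), ([238.0, 282.0], 0.51)]
bench_cylinder [([244.0, 255.0], 0.41)]
```

View pics/top0.png

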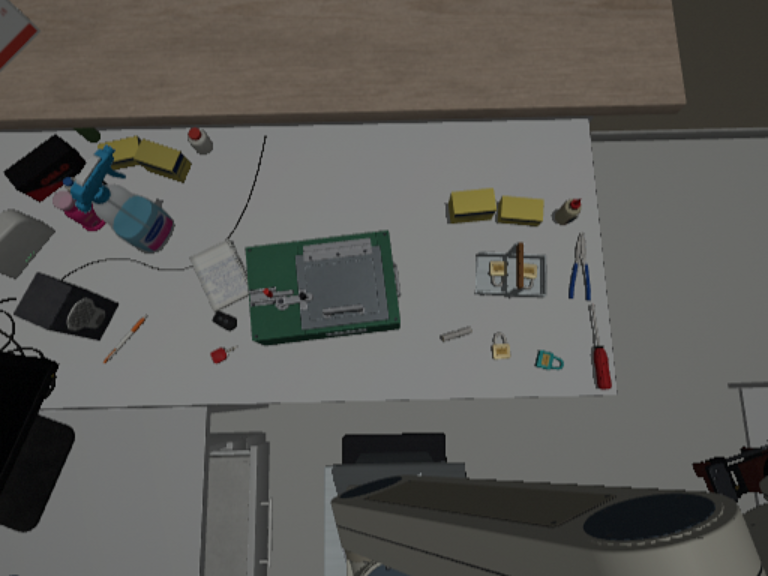

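View pics/side0.png

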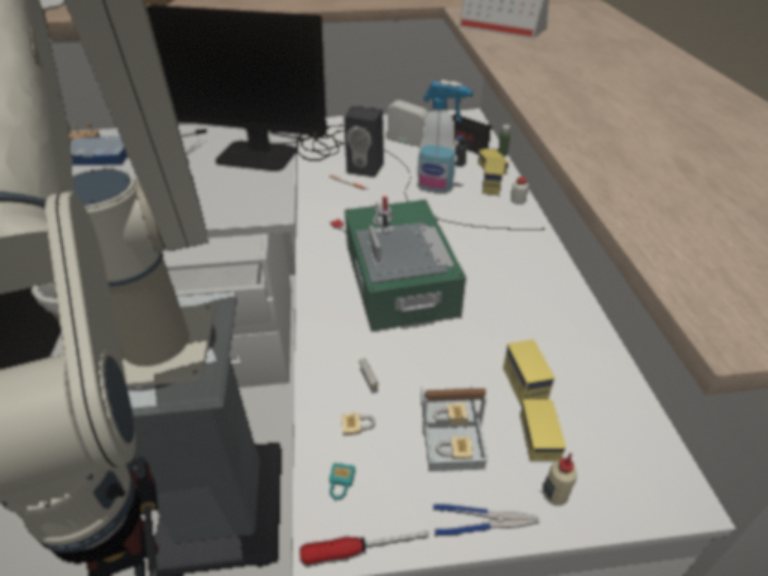

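Top view: chest centre around (216,198), the tray with two padlocks around (340,183) and its lip to the left. The loose cylinder is at (304,222), the brass padlock at (334,232) and the turquoise decoy at (366,240). The key, remote and pad are left of the chest.

```bash
cat >> h.py <<'E'
from scipy.optimize import least_squares
CH={'bolt_knob':(-12,106,161),'latch_knob':(-30,38,160),'hatch_handle':(-68,-42.5,168.5),'hatch_hinge':(72,-42.5,122.5),'hatch_mouth':(-9,-42.5,120)}
TR={'tray_handle':(0,0,106),'tray_lip':(0,80,3),'tray':(0,0,0)}
def place(p,P):
    c,s=np.cos(p[2]),np.sin(p[2]); return np.array([p[0]+c*P[0]-s*P[1],p[1]+s*P[0]+c*P[1],P[2]])
def fit(obs,x0):  # obs: list (cam,uv,localP)
    C={n:cal(n) for n in {o[0] for o in obs}}
    def f(p):
        r=[]
        for n,uv,P in obs:
            K,R,t=C[n]; q=K@(R@place(p,P)+t); r+=list(q[:2]/q[2]-uv)
        return np.array(r)
    s=least_squares(f,x0,loss='soft_l1',f_scale=2,x_scale=[10,10,.1]); return s.x,f(s.x).reshape(-1,2)
E
python3 - <<'E'
from h import *
for n,uv,z in [('top',(216,198),120),('top',(338,186),3),('top',(304,222),20),('top',(334,232),10),('top',(366,240),10)]: print(uv,at_z(n,uv,z).round())
o=[('top',np.array(u)/1.5,P) for u,P in [((246,246),(105,160,120)),((388,231),(105,-160,120)),((399,329),(-105,-160,120))]]
o+=[('top',np.array([181,196]),CH['bolt_knob']),('top',np.array([204,196]),CH['latch_knob']),('side',np.array([251,157]),CH['hatch_handle']),('side',np.array([289,162]),CH['hatch_hinge']),('top',np.array([223,207]),CH['hatch_handle']),('top',np.array([227,169]),CH['hatch_hinge'])]
p,r=fit(o,[600,150,0]);print(p,r.round(1).tolist())
print(ctrl.get_calibration('wrist'))
print(place(p,(-12,106,161)))
E
```

```text
(216, 198) [511. 142. 120.]
(338, 186) [ 566. -283.    3.]
(304, 222) [ 437. -153.   20.]
(334, 232) [ 401. -257.   10.]
(366, 240) [ 370. -366.   10.]
[5.38147848e+02 1.47295091e+02 7.47167953e-02] [[-0.2, -0.4], [1.3, 0.4], [0.4, -2.4], [-1.8, -1.8], [-2.7, 1.7], [-4.6, 0.8], [-1.2, 2.2], [4.6, -0.2], [-1.5, -1.8]]
{'fov_y': 60.49394921478995, 'cx': 258.11886044770847, 'cy': 192.7214438931806, 'rvec': array([-2.31178551,  1.74536107,  0.25879401]), 'tvec': array([-625.46872785,  -35.10766146,  392.47873809])}
[518.26871469 252.10358362 161.        ]
```

Run:
```python
from h import *
K,R,t=cal('wrist'); c=-R.T@t; o=ctrl.get_obs(); Rt=cv2.Rodrigues(o['orientation'])[0]
print('cam in tool',Rt.T@(c-o['ee_pos']),'axis in tool',(Rt.T@R.T).round(2).tolist())
```

```text
cam in tool [  80.20600292    0.72176998 -162.69688679] axis in tool [[0.0, -0.96, -0.29], [1.0, 0.0, -0.0], [0.0, -0.29, 0.96]]
```

Request:
{"fn": "apply_moves", "kwargs": {"targets": [{"tx": 0, "ty": 0, "tz": 0.04, "spin": 8}, {"tx": 0, "ty": 0, "tz": 0.08, "spin": 16}, {"tx": 0.02, "ty": 0.04, "tz": 0.11, "spin": 24}, {"tx": 0.06, "ty": 0.08, "tz": 0.13, "spin": 32}, {"tx": 0.1, "ty": 0.12, "tz": 0.15, "spin": 40}, {"tx": 0.14, "ty": 0.15, "tz": 0.17, "spin": 48}, {"tx": 0.17, "ty": 0.19, "tz": 0.18, "spin": 56}, {"tx": 0.2, "ty": 0.23, "tz": 0.18, "spin": 64}]}}

```text
t: 2.5
ee_pos: [355.6, -391.2, 402.0]
orientation: [2.401, 2.021, 0.0]
ft_force: [0.7, 0.5, 0.3]
width: 87.4
grasp_force: 0.0
```

Request:
{"fn": "apply_moves", "kwargs": {"targets": [{"tx": 0.02, "ty": 0.04, "tz": 0, "spin": 4}, {"tx": 0.04, "ty": 0.08, "tz": 0, "spin": 8}, {"tx": 0.06, "ty": 0.12, "tz": 0, "spin": 12}, {"tx": 0.08, "ty": 0.15, "tz": 0, "spin": 14}, {"tx": 0.08, "ty": 0.18, "tz": 0, "spin": 14}, {"tx": 0.08, "ty": 0.19, "tz": 0, "spin": 14}, {"tx": 0.08, "ty": 0.19, "tz": 0, "spin": 14}, {"tx": 0.08, "ty": 0.19, "tz": 0, "spin": 14}]}}

```text
t: 3.3
ee_pos: [434.1, -202.8, 400.4]
orientation: [2.145, 2.294, -0.0]
ft_force: [-0.5, 0.5, -0.3]
width: 87.5
grasp_force: 0.0
```

```bash
cat > look.py <<'E'
from h import *
import sys
snap('wrist',sys.argv[1]); print(ctrl.get_obs()['ee_pos'])
for k in sys.argv[2:]: print(k,[(np.round(r['uv'],1).tolist(),round(r['score'],2)) for r in ctrl.pinpoint(k,'wrist')][:4])
E
python3 look.py w1.png tray tray_handle tray_lip tray_padlock_1 tray_cylinder_1 bench_padlock_1 bench_cylinder
```

```text
[ 434.07599541 -203.12331528  400.30564838]
tray [([337.9, 194.8], 0.78)]
tray_handle [([353.5, 215.8], 0.58)]
tray_lip [([347.8, 150.7], 0.83)]
tray_padlock_1 [([341.1, 176.4], 0.71), ([332.7, 214.4], 0.57)]
tray_cylinder_1 []
bench_padlock_1 [([244.5, 169.0], 0.96), ([218.7, 230.1], 0.67)]
bench_cylinder [([263.7, 114.4], 0.67)]
```

View pics/w1.png

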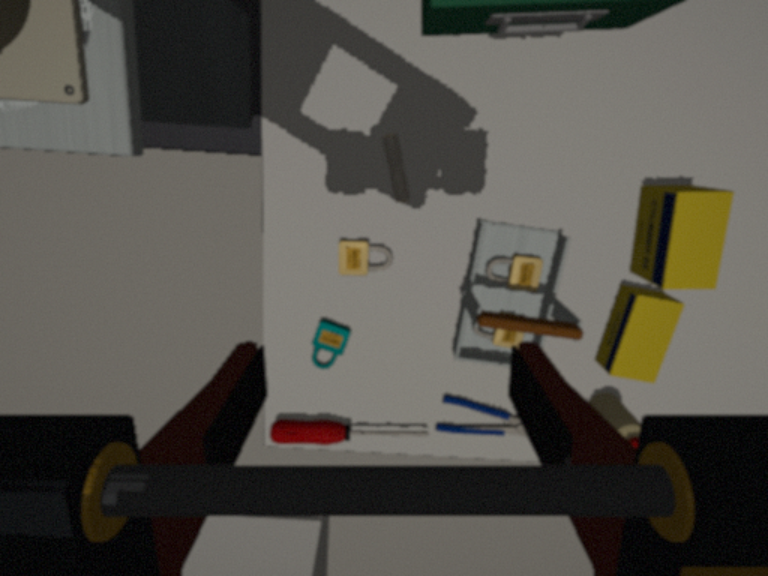

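Request:
{"fn": "apply_moves", "kwargs": {"targets": [{"tx": 0, "ty": 0.05, "tz": 0, "spin": 0}, {"tx": 0, "ty": 0.1, "tz": 0, "spin": 0}, {"tx": 0, "ty": 0.15, "tz": 0, "spin": 0}, {"tx": 0, "ty": 0.2, "tz": 0, "spin": 0}, {"tx": 0, "ty": 0.25, "tz": 0, "spin": 0}, {"tx": 0, "ty": 0.3, "tz": 0, "spin": 0}, {"tx": 0, "ty": 0.35, "tz": 0, "spin": 0}, {"tx": 0, "ty": 0.4, "tz": 0, "spin": 0}]}}

```text
t: 4.5
ee_pos: [433.8, 199.8, 400.4]
orientation: [2.145, 2.295, 0.001]
ft_force: [0.5, -0.5, 0.1]
width: 87.7
grasp_force: 0.0
```

```bash
sleep 0; python3 look.py w2.png bolt_knob latch_knob hatch_handle hatch_hinge hatch_mouth chest
```

```text
[433.6848533  205.95324355 400.2913662 ]
bolt_knob [([336.2, 121.0], 0.8)]
latch_knob [([318.8, 172.6], 0.59)]
hatch_handle [([290.1, 238.1], 0.83)]
hatch_hinge [([386.3, 224.0], 0.68)]
hatch_mouth [([327.6, 223.0], 0.66), ([320.6, 177.2], 0.57)]
chest [([300.3, 18.4], 0.66)]
```

View pics/w2.png

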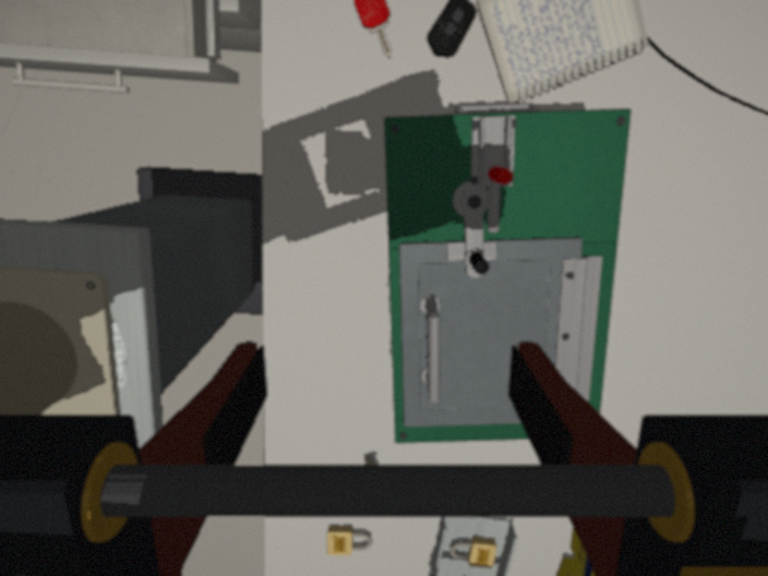

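Run:
```python
from h import *
a=cv2.imread('pics/w2.png'); im=snap('wrist','w3.png'); b=cv2.imread('pics/w3.png')
g=lambda x:cv2.cvtColor(x[90:330,240:],cv2.COLOR_BGR2GRAY).astype(np.float32)
print('shift',cv2.phaseCorrelate(g(a),g(b)), ctrl.get_obs()['ee_pos'])
sh=np.array(cv2.phaseCorrelate(g(a),g(b))[0])
o=[]
for k in CH:
    r=ctrl.pinpoint(k,'wrist'); 
    if r: o.append(('wrist',np.array(r[0]['uv']),CH[k]))
for u,P in [((385,117),(-105,160,120)),((630,110),(105,160,120)),((396,441),(-105,-160,120))]: o.append(('wrist',(np.array(u)+sh)/1.5,np.array(P)))
p,r=fit(o,[538,147,.07]);print(p,r.round(1).tolist())
p2,r=fit(o[-3:],[538,147,.07]);print(p2,r.round(1).tolist())
```

```text
shift ((0.09462080015777019, -0.7130097453217701), 0.37650480806091685) [434.36424861 196.57163034 400.27244613]
[5.45069870e+02 1.49136388e+02 9.29546129e-02] [[-1.0, -1.0], [-0.7, 2.9], [35.9, 225.0], [0.1, 1.4], [-0.7, -2.8], [2.2, -2.8], [-2.1, 0.4]]
[5.46137822e+02 1.46405320e+02 9.90948305e-02] [[-0.7, 0.1], [1.9, -1.0], [-0.9, 2.3]]
```

```bash
cat >> h.py <<'E'
def obs_of(D,cam,p,tol=25):
    o=[]
    for k,P in D.items():
        q=proj(cam,place(p,P)); r=[x for x in ctrl.pinpoint(k,cam) if np.hypot(*(np.array(x['uv'])-q))<tol]
        if r: o.append((cam,np.array(r[0]['uv']),P))
    return o
E
python3 - <<'E'
from h import *
im=snap('wrist','w4.png',1); print(ctrl.get_obs()['ee_pos'])
p=[545,148,.093]; o=obs_of(CH,'wrist',p)
h=cv2.cvtColor(im,cv2.COLOR_RGB2HSV); m=((h[...,0]>60)&(h[...,0]<95)&(h[...,1]>90)).astype(np.uint8); m[300:]=0
ys,xs=np.nonzero(m); 
for f,P in [(lambda x,y:x+y,(-105,160,120)),(lambda x,y:y-x,(105,160,120)),(lambda x,y:x-y,(-105,-160,120))]:
    i=np.argmin(f(xs.astype(int),ys.astype(int))); print(xs[i],ys[i]); o.append(('wrist',np.array([xs[i],ys[i]],float),P))
p,r=fit(o,p);print(p,r.round(1).tolist(),[x[2] for x in o])
print('bolt',place(p,CH['bolt_knob']),'latch',place(p,CH['latch_knob']))
E
```

```text
[434.30952768 197.28187651 400.30876018]
2 280
418 71
0 299
[5.44135042e+02 1.47976994e+02 1.19963724e-01] [[-3.8, 4.9], [-2.4, 3.6], [0.9, -0.5], [-2.5, -0.2], [0.0, 1.9], [250.2, -201.3], [0.4, -1.5], [264.0, -2.5]] [(-12, 106, 161), (-30, 38, 160), (-68, -42.5, 168.5), (72, -42.5, 122.5), (-9, -42.5, 120), (-105, 160, 120), (105, 160, 120), (-105, -160, 120)]
bolt [519.53560947 251.77905511 161.        ] latch [509.80295692 182.11360116 160.        ]
```

Run:
```python
from h import *
im=cv2.imread('pics/w4.png')[:,:,::-1]
p=[545,148,.093]; ctrl.get_image('wrist'); o=obs_of(CH,'wrist',p)
h=cv2.cvtColor(np.ascontiguousarray(im),cv2.COLOR_RGB2HSV); m=((h[...,0]>50)&(h[...,0]<95)&(h[...,1]>90)).astype(np.uint8); m[300:]=0
n,l,s,_=cv2.connectedComponentsWithStats(m); i=1+np.argmax(s[1:,4]); print(s[i])
ys,xs=np.nonzero(l==i); xs=xs.astype(int);ys=ys.astype(int)
for f,P in [(lambda x,y:x+y,(-105,160,120)),(lambda x,y:y-x,(105,160,120)),(lambda x,y:x-y,(-105,-160,120))]:
    i=np.argmin(f(xs,ys)); print(xs[i],ys[i]); o.append(('wrist',np.array([xs[i],ys[i]],float),P))
for oo in (o,o[-3:]):
    q,r=fit(oo,p);print(q,r.round(1).tolist())
    print('bolt',place(q,CH['bolt_knob']),'latch',place(q,CH['latch_knob']))
for k in ['bolt_knob','latch_knob']: print(k,[at_z('wrist',x['uv'],CH[k][2]).round(1).tolist() for x in ctrl.pinpoint(k,'wrist')])
cv2.imwrite('pics/w4b.png',cv2.resize(np.ascontiguousarray(im[50:310,230:440,::-1]),None,fx=2.3,fy=2.3))
```

```text
[ 323   71   97  203 7380]
325 73
418 71
394 270
[5.47153917e+02 1.49311630e+02 9.80319358e-02] [[0.8, -1.3], [1.4, 0.7], [0.2, -0.7], [-0.7, -0.6], [0.2, -0.9], [-67.6, 2.8], [5.6, -0.5], [-130.3, 24.7]]
bolt [524.83678294 253.62819453 161.        ] latch [513.57870552 184.19293193 160.        ]
[6.75226060e+02 2.09804663e+02 4.66160936e-01] [[-2.3, 1.4], [70.5, -68.9], [-0.8, 9.6]]
bolt [616.86367739 299.10098006 161.        ] latch [631.34756217 230.26627165 160.        ]
bolt_knob [[524.1, 252.1, 161.0]]
latch_knob [[511.7, 185.0, 160.0], [605.9, 127.0, 160.0]]
```

View pics/w4b.png

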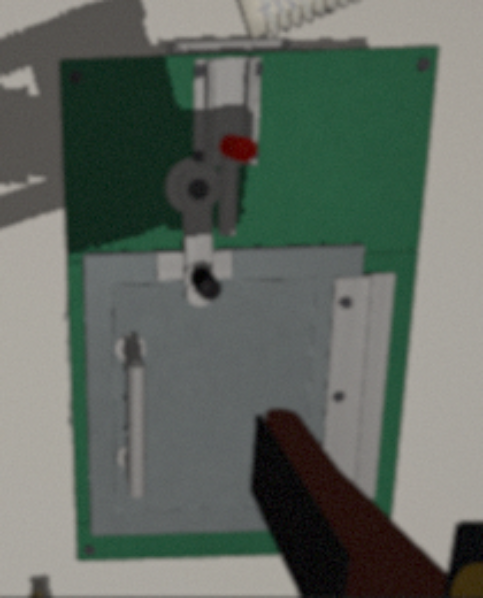

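Run:
```python
from h import *
p=[545,148,.093]; o=obs_of(CH,'wrist',p)
for u,P in [((62,60),(-105,160,120)),((438,45),(105,160,120)),((78,558),(-105,-160,120))]: o.append(('wrist',np.array(u)/2.3+[230,50],P))
for oo in (o,o[-3:]):
    q,r=fit(oo,p);print(q,r.round(1).tolist())
    print('bolt',place(q,CH['bolt_knob']),'latch',place(q,CH['latch_knob']))
```

```text
[5.46509596e+02 1.49120697e+02 1.03907511e-01] [[-0.3, -1.1], [0.7, 0.9], [-0.1, -0.4], [-1.0, -0.8], [-0.1, -0.8], [-0.8, 0.3], [1.9, 0.5], [0.0, 2.5]]
bolt [523.57993113 253.30433508 161.        ] latch [512.73001779 183.80412371 160.        ]
[5.45959563e+02 1.50026824e+02 1.03739069e-01] [[-1.2, -0.5], [1.6, -0.3], [-0.3, 1.9]]
bolt [523.04744691 254.21432265 161.        ] latch [512.185827   184.71593984 160.        ]
```

Request:
{"fn": "apply_moves", "kwargs": {"targets": [{"tx": 0.03, "ty": 0.02, "tz": -0.03, "spin": 1}, {"tx": 0.06, "ty": 0.04, "tz": -0.07, "spin": 2}, {"tx": 0.085, "ty": 0.056, "tz": -0.11, "spin": 2}, {"tx": 0.089, "ty": 0.056, "tz": -0.15, "spin": 2}, {"tx": 0.089, "ty": 0.056, "tz": -0.19, "spin": 2}, {"tx": 0.089, "ty": 0.056, "tz": -0.23, "spin": 2}, {"tx": 0.089, "ty": 0.056, "tz": -0.25, "spin": 2}, {"tx": 0.089, "ty": 0.056, "tz": -0.258, "spin": 2}]}}

```text
t: 6.9
ee_pos: [521.8, 253.2, 139.6]
orientation: [-2.104, -2.331, 0.006]
ft_force: [-0.8, -0.0, 0.5]
width: 88.1
grasp_force: 0.0
```

Request:
{"fn": "apply_moves", "kwargs": {"targets": [{"tx": 0}, {"tx": 0}, {"tx": 0}, {"tx": 0}, {"tx": 0}, {"tx": 0}, {"tx": 0}, {"tx": 0}], "gripper": 1}}

```text
validation failed for argument at $.ta...
```

Request:
{"fn": "apply_moves", "kwargs": {"targets": [{"tx": 0, "ty": 0, "tz": 0, "spin": 0}, {"tx": 0, "ty": 0, "tz": 0, "spin": 0}, {"tx": 0, "ty": 0, "tz": 0, "spin": 0}, {"tx": 0, "ty": 0, "tz": 0, "spin": 0}, {"tx": 0, "ty": 0, "tz": 0, "spin": 0}, {"tx": 0, "ty": 0, "tz": 0, "spin": 0}, {"tx": 0, "ty": 0, "tz": 0, "spin": 0}, {"tx": 0, "ty": 0, "tz": 0, "spin": 0}], "gripper": 1}}

```text
t: 7.7
ee_pos: [523.2, 253.9, 142.3]
orientation: [2.105, 2.332, 0.0]
ft_force: [0.8, -0.7, 0.8]
width: 27.2
grasp_force: 0.0
```

```bash
python3 -c "
from h import *
o=ctrl.get_obs();print(o['t'],o['ee_pos'],o['orientation'],o['width'],o['grasp_force'],o['ft_force'])"
```

```text
7.7 [523.17044408 253.85069328 142.27143168] [2.10498298e+00 2.33204588e+00 1.40491560e-04] 27.24969762422824 0.0 [ 0.82496161 -0.66652537  0.83266536]
```

Request:
{"fn": "apply_moves", "kwargs": {"targets": [{"tx": 0, "ty": 0, "tz": 0, "spin": 0}, {"tx": 0, "ty": 0, "tz": 0, "spin": 0}, {"tx": 0, "ty": 0, "tz": 0, "spin": 0}, {"tx": -0.001, "ty": 0.01, "tz": 0, "spin": 0}, {"tx": -0.002, "ty": 0.02, "tz": 0, "spin": 0}, {"tx": -0.003, "ty": 0.03, "tz": 0, "spin": 0}, {"tx": -0.004, "ty": 0.04, "tz": 0, "spin": 0}, {"tx": -0.005, "ty": 0.046, "tz": 0, "spin": 0}], "gripper": 1}}

```text
t: 8.5
ee_pos: [517.5, 295.9, 142.0]
orientation: [2.098, 2.332, -0.012]
ft_force: [4.2, -32.0, 8.1]
width: 12.6
grasp_force: 30.0
```

Request:
{"fn": "apply_moves", "kwargs": {"targets": [{"tx": 0, "ty": 0, "tz": 0, "spin": 0}, {"tx": 0, "ty": 0, "tz": 0, "spin": 0}, {"tx": 0, "ty": 0, "tz": 0, "spin": 0}, {"tx": 0, "ty": 0, "tz": 0, "spin": 0}, {"tx": 0, "ty": 0, "tz": 0, "spin": 0}, {"tx": 0, "ty": 0, "tz": 0, "spin": 0}, {"tx": 0, "ty": 0, "tz": 0, "spin": 0}, {"tx": 0, "ty": 0, "tz": 0, "spin": 0}], "gripper": 0.2}}

```text
t: 9.3
ee_pos: [518.2, 299.9, 142.2]
orientation: [-2.105, -2.332, -0.0]
ft_force: [0.1, 1.2, -0.2]
width: 35.1
grasp_force: 0.0
```

Run:
```python
from h import *
ctrl.get_image('side')
im=snap('wrist','w5.png'); p=[546.3,149.5,.104]
D=dict(CH); D['bolt_knob']=(-12,151,161)
for q in ctrl.pinpoint('bolt_knob','wrist'): print(q['uv'],at_z('wrist',q['uv'],161))
for q in ctrl.pinpoint('latch_knob','wrist'): print(q['uv'],at_z('wrist',q['uv'],160))
print('pred',place(p,D['bolt_knob']),proj('wrist',place(p,D['bolt_knob'])),ctrl.get_obs()['ee_pos'])
for q in ctrl.pinpoint('bolt_knob','side'): print('side',q['uv'],proj('side',place(p,(-12,151,161))),proj('side',place(p,(-12,106,161))))
```

```text
[256.7, 268.2] [518.68869601 296.75115928 161.        ]
pred [518.6891313  298.43837628 161.        ] [257.05146519 265.13321351] [518.15308303 299.84868883 142.19946144]
side [253.5, 130.3] [253.56994003 127.14234797] [256.25031216 133.53489869]
```

View pics/w5.png

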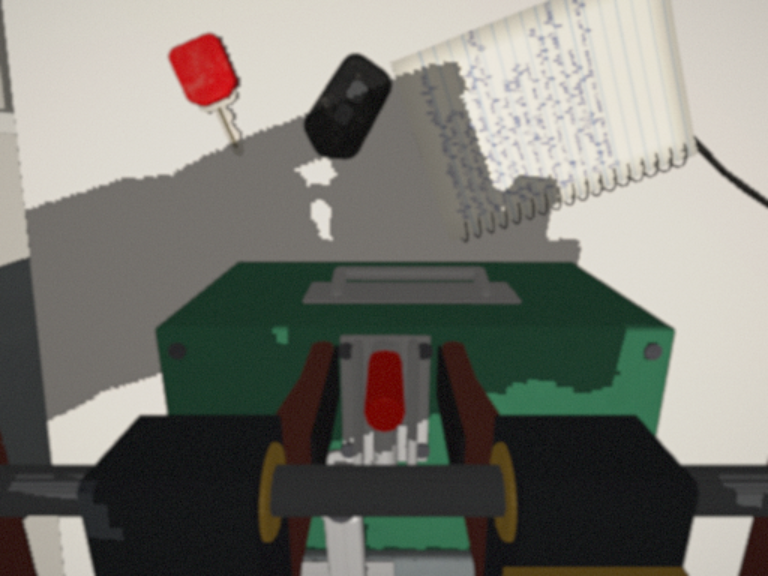

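Request:
{"fn": "apply_moves", "kwargs": {"targets": [{"tx": 0, "ty": 0, "tz": 0.03, "spin": 0}, {"tx": 0, "ty": -0.01, "tz": 0.045, "spin": 0}, {"tx": -0.002, "ty": -0.045, "tz": 0.045, "spin": 0}, {"tx": -0.004, "ty": -0.08, "tz": 0.045, "spin": 0}, {"tx": -0.006, "ty": -0.11, "tz": 0.045, "spin": 0}, {"tx": -0.006, "ty": -0.1155, "tz": 0.04, "spin": 0}, {"tx": -0.006, "ty": -0.1155, "tz": 0.02, "spin": 0}, {"tx": -0.006, "ty": -0.1155, "tz": 0.0, "spin": 0}]}}

```text
t: 10.35
ee_pos: [513.0, 184.3, 142.4]
orientation: [2.105, 2.33, 0.004]
ft_force: [0.6, 0.9, -0.4]
width: 35.3
grasp_force: 0.0
```

Request:
{"fn": "apply_moves", "kwargs": {"targets": [{"tx": 0, "ty": 0, "tz": 0, "spin": 0}, {"tx": 0, "ty": 0, "tz": 0, "spin": 0}, {"tx": 0, "ty": 0, "tz": 0, "spin": 0}, {"tx": 0, "ty": 0, "tz": 0, "spin": 0}, {"tx": 0.0034, "ty": 0.0005, "tz": 0, "spin": 4}, {"tx": 0.0069, "ty": 0.0012, "tz": 0, "spin": 8}, {"tx": 0.0135, "ty": 0.0034, "tz": 0, "spin": 16}, {"tx": 0.0198, "ty": 0.0064, "tz": 0, "spin": 24}], "gripper": 0.67}}

```text
t: 11.15
ee_pos: [531.8, 190.9, 142.8]
orientation: [-1.566, -2.723, 0.0]
ft_force: [-2.4, -0.4, -0.1]
width: 14.4
grasp_force: 0.8
```

Run:
```python
from h import *
im=snap('wrist','w6.png'); o=ctrl.get_obs(); print(o['ee_pos'],o['orientation'],o['width'],o['ft_force'])
for q in ctrl.pinpoint('latch_knob','wrist'): print(q['uv'],at_z('wrist',q['uv'],160))
```

```text
[532.99326783 191.42077102 142.93989196] [1.55646582e+00 2.72815964e+00 1.59203330e-03] 14.631742060939569 [-0.01548643  0.14496167  0.04253204]
[258.8, 258.3] [533.00212424 192.62422783 160.        ]
```

View pics/w6.png

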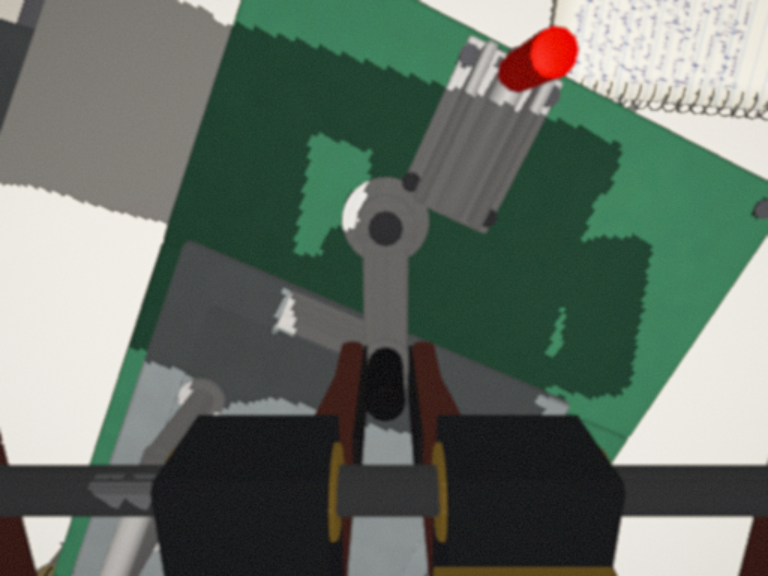

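Request:
{"fn": "apply_moves", "kwargs": {"targets": [{"tx": 0.0058, "ty": 0.0039, "tz": 0, "spin": 8}, {"tx": 0.0109, "ty": 0.0086, "tz": 0, "spin": 16}, {"tx": 0.0155, "ty": 0.0139, "tz": 0, "spin": 24}, {"tx": 0.0192, "ty": 0.0198, "tz": 0, "spin": 32}, {"tx": 0.0219, "ty": 0.0262, "tz": 0, "spin": 40}, {"tx": 0.024, "ty": 0.0329, "tz": 0, "spin": 48}, {"tx": 0.0248, "ty": 0.0398, "tz": 0, "spin": 56}, {"tx": 0.0249, "ty": 0.0465, "tz": 0, "spin": 64}]}}

```text
t: 12.05
ee_pos: [556.7, 237.1, 142.5]
orientation: [-0.108, 3.14, -0.001]
ft_force: [-0.1, -1.6, -0.0]
width: 14.5
grasp_force: 0.8
```

Request:
{"fn": "apply_moves", "kwargs": {"targets": [{"tx": 0, "ty": 0, "tz": 0, "spin": 0}, {"tx": 0, "ty": 0, "tz": 0, "spin": 0}, {"tx": 0, "ty": 0, "tz": 0, "spin": 0}, {"tx": 0, "ty": 0, "tz": 0.03, "spin": 0}, {"tx": 0, "ty": 0, "tz": 0.06, "spin": -8}, {"tx": 0, "ty": -0.02, "tz": 0.09, "spin": -16}, {"tx": -0.01, "ty": -0.05, "tz": 0.1, "spin": -24}, {"tx": -0.02, "ty": -0.08, "tz": 0.1, "spin": -32}], "gripper": 0.2}}

```text
t: 12.85
ee_pos: [537.8, 156.7, 244.5]
orientation: [0.775, 3.04, 0.003]
ft_force: [0.4, -0.2, -0.4]
width: 35.0
grasp_force: 0.0
```

Request:
{"fn": "apply_moves", "kwargs": {"targets": [{"tx": -0.01, "ty": -0.01, "tz": -0.01, "spin": -8}, {"tx": -0.02, "ty": -0.02, "tz": -0.02, "spin": -16}, {"tx": -0.03, "ty": -0.03, "tz": -0.03, "spin": -24}, {"tx": -0.04, "ty": -0.04, "tz": -0.04, "spin": -32}, {"tx": -0.05, "ty": -0.05, "tz": -0.04, "spin": -40}, {"tx": -0.0547, "ty": -0.0565, "tz": -0.04, "spin": -48}, {"tx": -0.0547, "ty": -0.0565, "tz": -0.04, "spin": -56}, {"tx": -0.0547, "ty": -0.0565, "tz": -0.05, "spin": -56}]}}

```text
t: 13.65
ee_pos: [483.0, 100.5, 193.1]
orientation: [2.109, 2.326, 0.004]
ft_force: [0.7, 0.2, 0.2]
width: 35.2
grasp_force: 0.0
```

Run:
```python
from h import *
im=snap('wrist','w7.png'); o=ctrl.get_obs(); print(o['ee_pos'],o['orientation'],o['width'],o['ft_force'])
for q in ctrl.pinpoint('hatch_handle','wrist'): print(q['uv'],q['score'],at_z('wrist',q['uv'],168.5))
for q in ctrl.pinpoint('latch_knob','wrist'): print('latch',q['uv'],q['score'],at_z('wrist',q['uv'],160))
p=[546.3,149.5,.104]
print(proj('wrist',place(p,CH['hatch_handle'])), 'latch end',place(p,(20,87,160)))
```

```text
[481.77917585 100.42249656 190.93275891] [-2.10408957e+00 -2.33267701e+00  3.89862404e-04] 35.273654115913565 [-0.96004455 -0.47004805 -1.09589992]
[252.8, 229.2] 0.97 [479.0305991  100.11784913 168.5       ]
[259.05738032 229.70160291] latch end [557.16023916 238.1061804  160.        ]
```

View pics/w7.png

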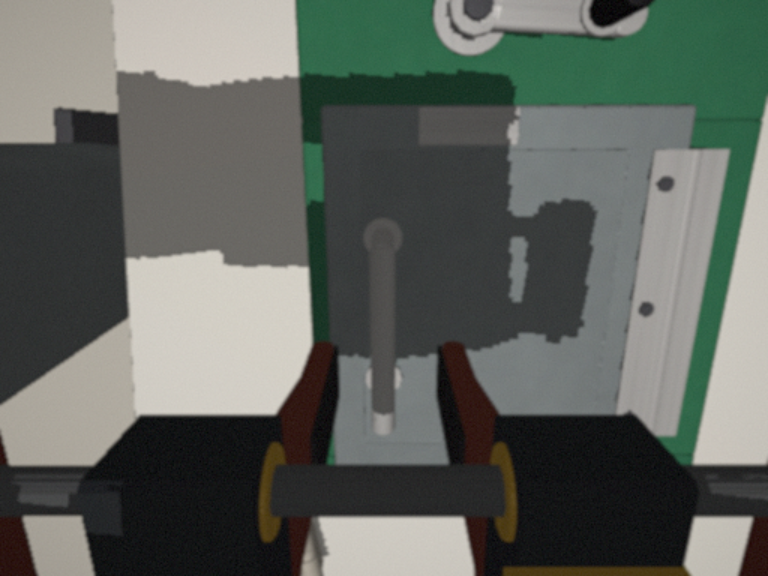

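Request:
{"fn": "apply_moves", "kwargs": {"targets": [{"tx": -0.0035, "ty": 0, "tz": -0.015, "spin": 0}, {"tx": -0.0035, "ty": 0, "tz": -0.03, "spin": 0}, {"tx": -0.0035, "ty": 0, "tz": -0.044, "spin": 0}, {"tx": -0.0035, "ty": 0, "tz": -0.044, "spin": 0}, {"tx": -0.0035, "ty": 0, "tz": -0.044, "spin": 0}, {"tx": -0.0035, "ty": 0, "tz": -0.044, "spin": 0}, {"tx": -0.0035, "ty": 0, "tz": -0.044, "spin": 0}, {"tx": -0.0035, "ty": 0, "tz": -0.044, "spin": 0}]}}

```text
t: 14.6
ee_pos: [479.0, 100.8, 148.8]
orientation: [2.104, 2.332, 0.001]
ft_force: [0.5, -0.2, -0.3]
width: 35.1
grasp_force: 0.0
```

Request:
{"fn": "apply_moves", "kwargs": {"targets": [{"tx": 0, "ty": 0, "tz": 0, "spin": 0}, {"tx": 0, "ty": 0, "tz": 0, "spin": 0}, {"tx": 0, "ty": 0, "tz": 0, "spin": 0}, {"tx": 0, "ty": 0, "tz": 0, "spin": 0}, {"tx": 0, "ty": 0, "tz": 0, "spin": 0}, {"tx": 0, "ty": 0, "tz": 0, "spin": 0}, {"tx": 0, "ty": 0, "tz": 0, "spin": 0}, {"tx": 0, "ty": 0, "tz": 0, "spin": 0}], "gripper": 1}}

```text
t: 15.4
ee_pos: [481.1, 101.0, 148.6]
orientation: [2.103, 2.33, 0.006]
ft_force: [7.8, 0.5, -5.0]
width: 9.5
grasp_force: 30.0
```

Request:
{"fn": "apply_moves", "kwargs": {"targets": [{"tx": 0.0073, "ty": 0.0006, "tz": 0.0137, "spin": 0}, {"tx": 0.0138, "ty": 0.0012, "tz": 0.0269, "spin": 0}, {"tx": 0.0218, "ty": 0.0021, "tz": 0.0393, "spin": 0}, {"tx": 0.0308, "ty": 0.003, "tz": 0.0509, "spin": 0}, {"tx": 0.041, "ty": 0.0041, "tz": 0.0615, "spin": 0}, {"tx": 0.0522, "ty": 0.0052, "tz": 0.071, "spin": 0}, {"tx": 0.0642, "ty": 0.0065, "tz": 0.0794, "spin": 0}, {"tx": 0.0771, "ty": 0.0078, "tz": 0.0864, "spin": 0}]}}

```text
t: 16.2
ee_pos: [551.6, 108.1, 235.0]
orientation: [-2.101, -2.327, 0.012]
ft_force: [-12.8, -1.0, 12.3]
width: 9.2
grasp_force: 30.0
```

Request:
{"fn": "apply_moves", "kwargs": {"targets": [{"tx": 0.0134, "ty": 0.0014, "tz": 0.0059, "spin": 0}, {"tx": 0.0275, "ty": 0.0029, "tz": 0.0103, "spin": 0}, {"tx": 0.0418, "ty": 0.0044, "tz": 0.0132, "spin": 0}, {"tx": 0.0564, "ty": 0.0059, "tz": 0.0147, "spin": 0}, {"tx": 0.071, "ty": 0.0074, "tz": 0.0148, "spin": 0}, {"tx": 0.0855, "ty": 0.0089, "tz": 0.0134, "spin": 0}, {"tx": 0.1, "ty": 0.0104, "tz": 0.0105, "spin": 0}, {"tx": 0.114, "ty": 0.0119, "tz": 0.0062, "spin": 0}]}}

```text
t: 17.0
ee_pos: [669.4, 119.9, 240.8]
orientation: [-2.104, -2.331, 0.004]
ft_force: [-2.6, -2.9, 4.7]
width: 9.1
grasp_force: 30.0
```

Request:
{"fn": "apply_moves", "kwargs": {"targets": [{"tx": 0, "ty": 0, "tz": 0, "spin": 0}, {"tx": 0, "ty": 0, "tz": 0, "spin": 0}, {"tx": 0, "ty": 0, "tz": 0, "spin": 0}, {"tx": 0, "ty": 0, "tz": 0, "spin": 0}, {"tx": 0, "ty": 0, "tz": 0.02, "spin": 0}, {"tx": 0, "ty": 0, "tz": 0.045, "spin": 0}, {"tx": 0, "ty": 0, "tz": 0.07, "spin": 0}, {"tx": 0, "ty": 0, "tz": 0.09, "spin": 0}], "gripper": 0.32}}

```text
t: 17.8
ee_pos: [669.7, 120.5, 332.7]
orientation: [2.104, 2.331, 0.002]
ft_force: [0.4, -1.4, -0.3]
width: 30.1
grasp_force: 0.0
```

Request:
{"fn": "apply_moves", "kwargs": {"targets": [{"tx": -0.03, "ty": -0.03, "tz": 0, "spin": 0}, {"tx": -0.06, "ty": -0.065, "tz": 0, "spin": 0}, {"tx": -0.09, "ty": -0.1, "tz": 0, "spin": 0}, {"tx": -0.12, "ty": -0.14, "tz": 0, "spin": 0}, {"tx": -0.15, "ty": -0.18, "tz": 0, "spin": 0}, {"tx": -0.19, "ty": -0.21, "tz": 0, "spin": 0}, {"tx": -0.22, "ty": -0.25, "tz": -0.01, "spin": 0}, {"tx": -0.23, "ty": -0.265, "tz": -0.02, "spin": 0}], "gripper": -1}}

```text
t: 18.6
ee_pos: [437.1, -146.4, 311.3]
orientation: [2.106, 2.329, -0.0]
ft_force: [-0.6, 0.6, -0.3]
width: 87.0
grasp_force: 0.0
```

Run:
```python
from h import *
ctrl.get_image('side'); ctrl.get_image('side')
im=snap('wrist','w8.png'); o=ctrl.get_obs(); print(o['ee_pos'],o['orientation'],o['width'])
for k,z in [('bench_padlock_1',7),('bench_cylinder',16),('tray_handle',106),('tray_lip',3)]:
    for q in ctrl.pinpoint(k,'wrist')[:4]: print(k,q['uv'],round(q['score'],2),at_z('wrist',q['uv'],z).round(1))
for k,z in [('bench_padlock_1',14),('bench_cylinder',33)]:
    for q in ctrl.outline_of(k,'wrist')[:4]:
        ys,xs=np.nonzero(q['pixels']); P=np.array([at_z('wrist',u,z)[:2] for u in zip(xs[::5],ys[::5])],np.float32)
        print(k,round(q['score'],2),q['box'],cv2.minAreaRect(P))
```

```text
[ 438.87678548 -145.00428034  310.9228835 ] [-2.10785430e+00 -2.32938150e+00 -2.97143344e-04] 87.78717241628577
bench_padlock_1 [203.3, 283.0] 0.95 [ 374.3 -366.1    7. ]
bench_padlock_1 [237.7, 217.0] 0.64 [ 420.1 -247.1    7. ]
bench_cylinder [259.1, 154.6] 0.76 [ 443. -147.   16.]
tray_handle [358.5, 286.4] 0.95 [ 585.2 -286.6  106. ]
tray_lip [350.0, 198.4] 0.76 [ 586.2 -200.8    3. ]
bench_padlock_1 0.75 [193.3, 264.6, 221.0, 300.2] ((379.3831787109375, -360.0609130859375), (61.666107177734375, 38.114810943603516), 72.48982238769531)
bench_padlock_1 0.67 [213.0, 207.0, 256.5, 235.4] ((417.2353515625, -250.4937286376953), (60.2199592590332, 43.62301254272461), 0.6565670967102051)
bench_cylinder 0.82 [251.2, 133.5, 270.9, 185.0] ((443.7104797363281, -147.18215942382812), (16.846084594726562, 69.31964111328125), 15.978843688964844)
bench_cylinder 0.21 [481.0, 1.0, 512.0, 20.1] ((704.280029296875, 61.074462890625), (38.47059631347656, 18.178539276123047), 5.971807956695557)
```

View pics/w8.png

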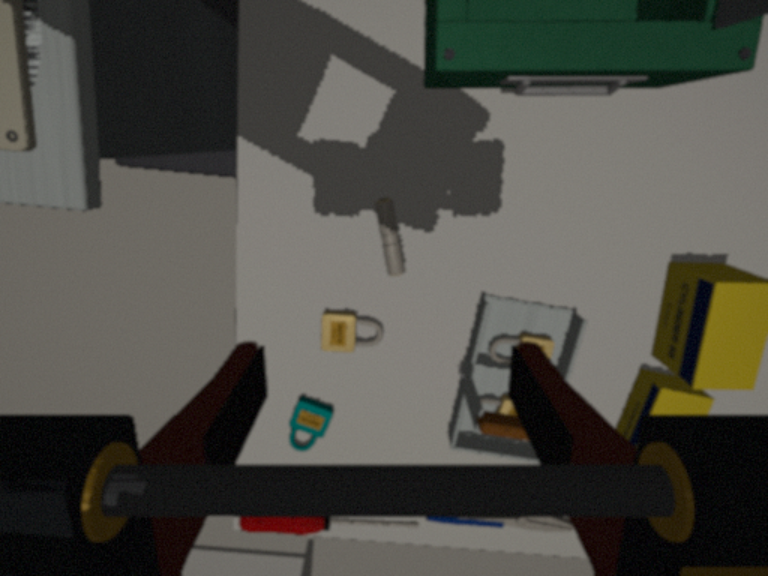

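Request:
{"fn": "apply_moves", "kwargs": {"targets": [{"tx": 0.0045, "ty": -0.002, "tz": -0.04, "spin": 5}, {"tx": 0.0045, "ty": -0.002, "tz": -0.09, "spin": 10}, {"tx": 0.0045, "ty": -0.002, "tz": -0.14, "spin": 10}, {"tx": 0.0045, "ty": -0.002, "tz": -0.19, "spin": 10}, {"tx": 0.0045, "ty": -0.002, "tz": -0.23, "spin": 10}, {"tx": 0.0045, "ty": -0.002, "tz": -0.27, "spin": 10}, {"tx": 0.0045, "ty": -0.002, "tz": -0.295, "spin": 10}, {"tx": 0.0045, "ty": -0.002, "tz": -0.305, "spin": 10}], "gripper": -0.1}}

```text
t: 19.85
ee_pos: [443.4, -145.6, 3.4]
orientation: [-1.89, -2.505, 0.002]
ft_force: [-1.0, 1.5, 0.0]
width: 48.3
grasp_force: 0.0
```

Request:
{"fn": "apply_moves", "kwargs": {"targets": [{"tx": 0, "ty": 0, "tz": 0, "spin": 0}, {"tx": 0, "ty": 0, "tz": 0, "spin": 0}, {"tx": 0, "ty": 0, "tz": 0, "spin": 0}, {"tx": 0, "ty": 0, "tz": 0, "spin": 0}, {"tx": 0, "ty": 0, "tz": 0, "spin": 0}, {"tx": 0, "ty": 0, "tz": 0, "spin": 0}, {"tx": 0, "ty": 0, "tz": 0.01, "spin": 0}, {"tx": 0, "ty": 0, "tz": 0.03, "spin": 0}], "gripper": 1}}

```text
t: 20.65
ee_pos: [443.2, -146.2, 35.7]
orientation: [-1.892, -2.504, 0.001]
ft_force: [0.5, 0.7, -1.1]
width: 16.1
grasp_force: 30.0
```

Request:
{"fn": "apply_moves", "kwargs": {"targets": [{"tx": 0, "ty": 0, "tz": 0.045, "spin": 0}, {"tx": 0, "ty": 0, "tz": 0.09, "spin": 0}, {"tx": 0.01, "ty": 0.03, "tz": 0.13, "spin": 0}, {"tx": 0.02, "ty": 0.07, "tz": 0.14, "spin": -3}, {"tx": 0.03, "ty": 0.115, "tz": 0.14, "spin": -6}, {"tx": 0.045, "ty": 0.16, "tz": 0.14, "spin": -10}, {"tx": 0.0555, "ty": 0.205, "tz": 0.14, "spin": -10}, {"tx": 0.0635, "ty": 0.2415, "tz": 0.14, "spin": -10}]}}

```text
t: 21.45
ee_pos: [507.9, 97.3, 176.5]
orientation: [2.104, 2.333, 0.001]
ft_force: [0.2, -0.8, -1.4]
width: 15.7
grasp_force: 30.0
```

Request:
{"fn": "apply_moves", "kwargs": {"targets": [{"tx": 0, "ty": 0, "tz": -0.02, "spin": 0}, {"tx": 0, "ty": 0, "tz": -0.05, "spin": 0}, {"tx": 0, "ty": 0, "tz": -0.075, "spin": 0}, {"tx": 0, "ty": 0, "tz": -0.09, "spin": 0}, {"tx": 0, "ty": 0, "tz": -0.09, "spin": 0}, {"tx": 0, "ty": 0, "tz": -0.09, "spin": 0}, {"tx": 0, "ty": 0, "tz": -0.09, "spin": 0}, {"tx": 0, "ty": 0, "tz": -0.09, "spin": 0}]}}

```text
t: 22.25
ee_pos: [508.5, 95.0, 86.9]
orientation: [2.104, 2.331, 0.002]
ft_force: [0.0, -0.2, -1.0]
width: 16.1
grasp_force: 30.0
```

Request:
{"fn": "apply_moves", "kwargs": {"targets": [{"tx": 0, "ty": 0, "tz": 0, "spin": 0}, {"tx": 0, "ty": 0, "tz": 0, "spin": 0}, {"tx": 0, "ty": 0, "tz": 0, "spin": 0}, {"tx": 0, "ty": 0, "tz": 0, "spin": 0}, {"tx": 0, "ty": 0, "tz": 0, "spin": 0}, {"tx": 0, "ty": 0, "tz": 0.03, "spin": 0}, {"tx": 0, "ty": 0, "tz": 0.07, "spin": 0}, {"tx": 0, "ty": 0, "tz": 0.11, "spin": 0}], "gripper": 0.2}}

```text
t: 23.05
ee_pos: [507.1, 94.9, 196.6]
orientation: [-2.104, -2.331, 0.002]
ft_force: [0.7, 0.8, 0.3]
width: 35.2
grasp_force: 0.0
```

Request:
{"fn": "apply_moves", "kwargs": {"targets": [{"tx": -0.01, "ty": -0.03, "tz": 0.02, "spin": -8}, {"tx": -0.02, "ty": -0.07, "tz": 0.03, "spin": -16}, {"tx": -0.03, "ty": -0.11, "tz": 0.03, "spin": -24}, {"tx": -0.04, "ty": -0.15, "tz": 0.03, "spin": -32}, {"tx": -0.055, "ty": -0.19, "tz": 0.03, "spin": -40}, {"tx": -0.07, "ty": -0.23, "tz": 0.03, "spin": -48}, {"tx": -0.08, "ty": -0.27, "tz": 0.03, "spin": -56}, {"tx": -0.09, "ty": -0.3, "tz": 0.03, "spin": -64}], "gripper": -0.6}}

```text
t: 23.85
ee_pos: [417.0, -207.1, 226.0]
orientation: [3.023, 0.852, 0.0]
ft_force: [0.4, -0.7, 0.3]
width: 70.6
grasp_force: 0.0
```

Request:
{"fn": "apply_moves", "kwargs": {"targets": [{"tx": 0, "ty": -0.02, "tz": 0, "spin": -8}, {"tx": 0, "ty": -0.04, "tz": 0, "spin": -16}, {"tx": 0, "ty": -0.044, "tz": 0, "spin": -24}, {"tx": 0, "ty": -0.044, "tz": 0, "spin": -32}, {"tx": 0, "ty": -0.044, "tz": 0, "spin": -32}, {"tx": 0, "ty": -0.044, "tz": 0, "spin": -32}, {"tx": 0, "ty": -0.044, "tz": 0, "spin": -32}, {"tx": 0, "ty": -0.044, "tz": 0, "spin": -32}]}}

```text
t: 24.65
ee_pos: [417.8, -248.8, 225.8]
orientation: [-3.142, 0.001, 0.0]
ft_force: [0.4, 0.2, 0.1]
width: 70.1
grasp_force: 0.0
```

```bash
cat > meas.py <<'E'
from h import *
import sys
o=ctrl.get_obs(); print(o['t'],o['ee_pos'],np.degrees(2*np.arctan2(o['orientation'][1],o['orientation'][0])),o['width'])
im=snap('wrist',sys.argv[1])
for a in sys.argv[2:]:
    k,z=a.split(':'); z=float(z)
    for q in ctrl.pinpoint(k,'wrist')[:4]: print(k,np.round(q['uv'],1),round(q['score'],2),at_z('wrist',q['uv'],z).round(1))
    for q in ctrl.outline_of(k,'wrist')[:3]:
        ys,xs=np.nonzero(q['pixels']); hue=np.median(cv2.cvtColor(im,cv2.COLOR_RGB2HSV)[ys,xs,0])
        P=np.array([at_z('wrist',u,z)[:2] for u in zip(xs[::3],ys[::3])],np.float32)
        print('  box',round(q['score'],2),np.round(q['box']),'hue',hue,cv2.minAreaRect(P))
E
python3 meas.py w9.png bench_padlock_1:10 tray_padlock_1:10
```

```text
24.65 [ 417.79389327 -248.81777932  225.81942913] 359.9772700555789 70.14341571351827
bench_padlock_1 [263.7 164.7] 0.94 [ 418.  -255.8   10. ]
bench_padlock_1 [355.  199.2] 0.62 [ 375.5 -366.2   10. ]
  box 0.59 [327. 180. 380. 219.] hue 87.0 ((373.2749328613281, -366.39068603515625), (61.59906005859375, 42.095176696777344), 70.87855529785156)
  box 0.58 [250. 142. 282. 198.] hue 21.0 ((412.2388916015625, -255.45602416992188), (62.47288513183594, 39.02799987792969), 1.048146367073059)Traceback (most recent call last):
  File "meas.py", line 10, in <module>
    P=np.array([at_z('wrist',u,z)[:2] for u in zip(xs[::3],ys[::3])],np.float32)
                ~~~~^^^^^^^^^^^^^
  File "h.py", line 10, in at_z
    o,d=ray(n,uv); return o+d*(z-o[2])/d[2]
        ~~~^^^^^^
  File "h.py", line 8, in ray
    K,R,t=cal(n); d=R.T@np.linalg.inv(K)@np.array([uv[0],uv[1],1.]); return -R.T@t,d
          ~~~^^^
  File "h.py", line 4, in cal
    c=ctrl.get_calibration(n); f=192/np.tan(np.radians(c['fov_y'])/2)
ValueError: time passes only in moves, steps and waits
```

View pics/w9.png

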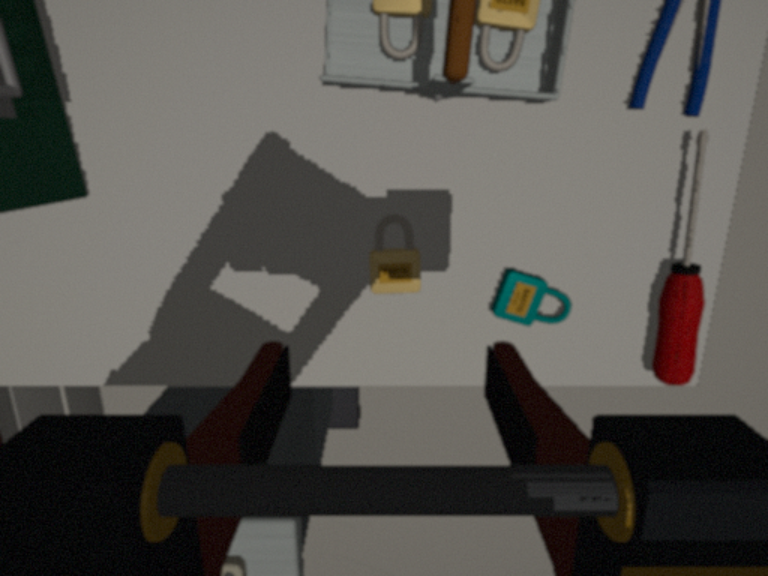

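Request:
{"fn": "apply_moves", "kwargs": {"targets": [{"tx": -0.0178, "ty": -0.0067, "tz": -0.04, "spin": 1}, {"tx": -0.0178, "ty": -0.0067, "tz": -0.085, "spin": 1}, {"tx": -0.0178, "ty": -0.0067, "tz": -0.13, "spin": 1}, {"tx": -0.0178, "ty": -0.0067, "tz": -0.17, "spin": 1}, {"tx": -0.0178, "ty": -0.0067, "tz": -0.2, "spin": 1}, {"tx": -0.0178, "ty": -0.0067, "tz": -0.215, "spin": 1}, {"tx": -0.0178, "ty": -0.0067, "tz": -0.223, "spin": 1}, {"tx": -0.0178, "ty": -0.0067, "tz": -0.223, "spin": 1}]}}

```text
t: 25.6
ee_pos: [399.6, -255.5, 2.1]
orientation: [-3.141, -0.024, 0.002]
ft_force: [-0.8, 1.1, -0.4]
width: 70.3
grasp_force: 0.0
```

Request:
{"fn": "apply_moves", "kwargs": {"targets": [{"tx": 0, "ty": 0, "tz": 0, "spin": 0}, {"tx": 0, "ty": 0, "tz": 0, "spin": 0}, {"tx": 0, "ty": 0, "tz": 0, "spin": 0}, {"tx": 0, "ty": 0, "tz": 0, "spin": 0}, {"tx": 0, "ty": 0, "tz": 0, "spin": 0}, {"tx": 0, "ty": 0, "tz": 0, "spin": 0}, {"tx": 0, "ty": 0, "tz": 0.01, "spin": 0}, {"tx": 0, "ty": 0, "tz": 0.04, "spin": 0}], "gripper": 1}}

```text
t: 26.4
ee_pos: [398.3, -254.7, 41.9]
orientation: [-3.139, -0.024, 0.006]
ft_force: [1.1, -0.2, -1.2]
width: 39.9
grasp_force: 30.0
```

Request:
{"fn": "apply_moves", "kwargs": {"targets": [{"tx": 0, "ty": 0, "tz": 0.045, "spin": 0}, {"tx": 0.01, "ty": 0.02, "tz": 0.085, "spin": 0}, {"tx": 0.03, "ty": 0.06, "tz": 0.11, "spin": 1}, {"tx": 0.05, "ty": 0.1, "tz": 0.13, "spin": 2}, {"tx": 0.065, "ty": 0.145, "tz": 0.138, "spin": 3}, {"tx": 0.08, "ty": 0.19, "tz": 0.138, "spin": 4}, {"tx": 0.095, "ty": 0.235, "tz": 0.138, "spin": 5}, {"tx": 0.11, "ty": 0.28, "tz": 0.138, "spin": 5}]}}

```text
t: 27.2
ee_pos: [509.9, 26.2, 181.6]
orientation: [3.137, 0.162, 0.001]
ft_force: [1.5, -0.7, -0.8]
width: 39.7
grasp_force: 30.0
```

Request:
{"fn": "apply_moves", "kwargs": {"targets": [{"tx": 0.01, "ty": 0.035, "tz": 0, "spin": 0}, {"tx": 0.0216, "ty": 0.07, "tz": 0, "spin": 0}, {"tx": 0.0216, "ty": 0.078, "tz": -0.01, "spin": 0}, {"tx": 0.0216, "ty": 0.078, "tz": -0.04, "spin": 0}, {"tx": 0.0216, "ty": 0.078, "tz": -0.075, "spin": 0}, {"tx": 0.0216, "ty": 0.078, "tz": -0.1, "spin": 0}, {"tx": 0.0216, "ty": 0.078, "tz": -0.105, "spin": 0}, {"tx": 0.0216, "ty": 0.078, "tz": -0.105, "spin": 0}]}}

```text
t: 28.0
ee_pos: [530.7, 101.7, 75.3]
orientation: [3.137, 0.16, -0.004]
ft_force: [-0.4, 0.0, -0.8]
width: 39.8
grasp_force: 30.0
```

Request:
{"fn": "apply_moves", "kwargs": {"targets": [{"tx": 0, "ty": 0, "tz": 0, "spin": 0}, {"tx": 0, "ty": 0, "tz": 0, "spin": 0}, {"tx": 0, "ty": 0, "tz": 0, "spin": 0}, {"tx": 0, "ty": 0, "tz": 0, "spin": 0}, {"tx": 0, "ty": 0, "tz": 0, "spin": 0}, {"tx": 0, "ty": 0, "tz": 0.03, "spin": 0}, {"tx": 0, "ty": 0, "tz": 0.07, "spin": 0}, {"tx": 0, "ty": 0, "tz": 0.115, "spin": 0}], "gripper": -0.35}}

```text
t: 28.8
ee_pos: [530.6, 102.1, 191.3]
orientation: [3.137, 0.161, -0.004]
ft_force: [0.5, -0.4, -0.4]
width: 59.1
grasp_force: 0.0
```

Request:
{"fn": "apply_moves", "kwargs": {"targets": [{"tx": 0, "ty": -0.04, "tz": 0.02, "spin": 0}, {"tx": 0, "ty": -0.085, "tz": 0.04, "spin": 0}, {"tx": 0, "ty": -0.13, "tz": 0.06, "spin": 0}, {"tx": 0, "ty": -0.175, "tz": 0.08, "spin": 0}, {"tx": 0.015, "ty": -0.215, "tz": 0.1, "spin": 0}, {"tx": 0.035, "ty": -0.25, "tz": 0.11, "spin": 0}, {"tx": 0.06, "ty": -0.285, "tz": 0.11, "spin": 0}, {"tx": 0.08, "ty": -0.32, "tz": 0.11, "spin": 0}]}}

```text
t: 29.6
ee_pos: [612.5, -219.5, 301.6]
orientation: [3.137, 0.16, 0.002]
ft_force: [0.5, 0.5, -0.3]
width: 59.3
grasp_force: 0.0
```

Request:
{"fn": "apply_moves", "kwargs": {"targets": [{"tx": 0, "ty": -0.035, "tz": 0, "spin": 0}, {"tx": 0, "ty": -0.06, "tz": 0, "spin": 0}, {"tx": 0, "ty": -0.06, "tz": 0, "spin": 0}, {"tx": 0, "ty": -0.06, "tz": 0, "spin": 0}, {"tx": 0, "ty": -0.06, "tz": 0, "spin": 0}, {"tx": 0, "ty": -0.06, "tz": 0, "spin": 0}, {"tx": 0, "ty": -0.06, "tz": 0, "spin": 0}, {"tx": 0, "ty": -0.06, "tz": 0, "spin": 0}]}}

```text
t: 30.4
ee_pos: [611.7, -277.0, 301.0]
orientation: [3.137, 0.162, 0.0]
ft_force: [-0.4, 0.0, 0.2]
width: 59.5
grasp_force: 0.0
```

Run:
```python
from h import *
im=snap('wrist','w10.png'); o=ctrl.get_obs(); print(o['ee_pos'],o['orientation'])
for k,z in [('tray_handle',106),('tray_lip',3),('tray',0),('tray_padlock_1',5),('tray_cylinder_1',20)]:
    for q in ctrl.pinpoint(k,'wrist')[:3]: print(k,np.round(q['uv'],1),round(q['score'],2),at_z('wrist',q['uv'],z).round(1))
print(fit(obs_of(TR,'wrist',[585,-285,0],60),[585,-285,0]))
```

```text
[ 611.66965601 -277.19552278  300.95940109] [3.13739057e+00 1.61665553e-01 2.20672736e-04]
tray_handle [264.1 196. ] 0.73 [ 580.9 -287.8  106. ]
tray_lip [209.7 162.2] 0.75 [ 591.1 -210.8    3. ]
tray_lip [291.7 181.2] 0.19 [ 575.4 -330.4    3. ]
tray [263.4 175.9] 0.56 [ 578.3 -289.1    0. ]
tray_padlock_1 [292.4 181.8] 0.87 [ 575.1 -331.4    5. ]
tray_padlock_1 [242.9 169.3] 0.71 [ 586.1 -258.8    5. ]
(array([ 5.79704686e+02, -2.89063823e+02, -1.43333430e-01]), array([[ 0.65187591,  0.99438268],
       [-0.81926229, -0.16061815],
       [-0.01581193, -1.01471158]]))
```

View pics/w10.png

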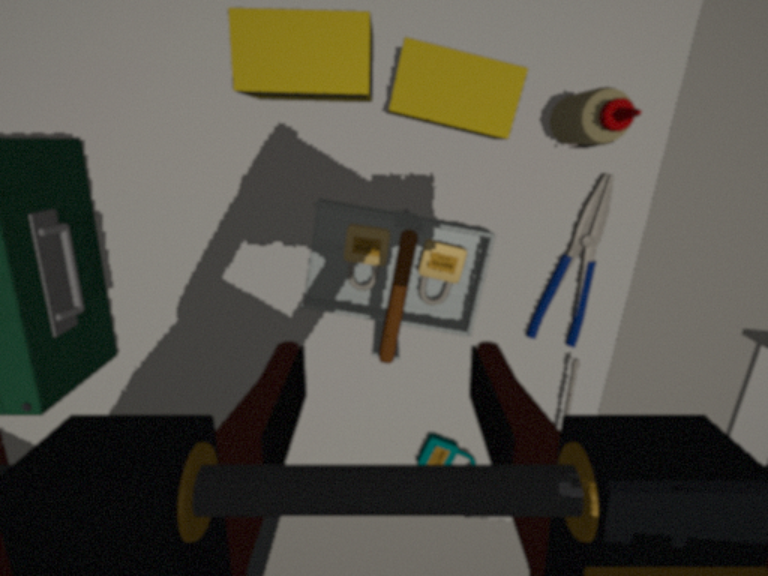

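Run:
```python
from h import *
A=lambda u,z:at_z('wrist',np.array(u)/1.5,z)[:2]
def ang(a,b,z): d=A(b,z)-A(a,z); print(A(a,z).round(1),A(b,z).round(1),np.hypot(*d).round(1),np.degrees(np.arctan2(d[1],d[0])).round(1))
ang((388,358),(408,235),112)
ang((305,305),(320,200),33); ang((470,332),(492,235),33); ang((492,235),(320,200),33); ang((470,332),(305,305),33)
im=cv2.imread('pics/w10.png'); h=cv2.cvtColor(im,cv2.COLOR_BGR2HSV)
m=((h[...,0]<16)&(h[...,1]>110)).astype(np.uint8); m[:225]=0;m[365:]=0;m[:,:375]=0;m[:,425:]=0
ys,xs=np.nonzero(m); P=np.array([A(u,112) for u in zip(xs[::4],ys[::4])],np.float32); print(cv2.minAreaRect(P))
```

```text
[ 530.3 -287.2] [ 627.8 -291.6] 97.6 -2.6
[ 539.1 -209.6] [ 636.  -217.3] 97.3 -4.5
[ 528.3 -364.6] [ 621. -370.] 92.9 -3.4
[ 621. -370.] [ 636.  -217.3] 153.5 84.4
[ 528.3 -364.6] [ 539.1 -209.6] 155.3 86.0
((579.3492431640625, -289.01971435546875), (12.28933334350586, 103.69985961914062), 85.04790496826172)
```

Request:
{"fn": "apply_moves", "kwargs": {"targets": [{"tx": -0.02, "ty": -0.008, "tz": -0.03, "spin": -5}, {"tx": -0.0322, "ty": -0.0119, "tz": -0.07, "spin": -10.6}, {"tx": -0.0322, "ty": -0.0119, "tz": -0.11, "spin": -10.6}, {"tx": -0.0322, "ty": -0.0119, "tz": -0.15, "spin": -10.6}, {"tx": -0.0322, "ty": -0.0119, "tz": -0.18, "spin": -10.6}, {"tx": -0.0322, "ty": -0.0119, "tz": -0.2, "spin": -10.6}, {"tx": -0.0322, "ty": -0.0119, "tz": -0.212, "spin": -10.6}, {"tx": -0.0322, "ty": -0.0119, "tz": -0.214, "spin": -10.6}]}}

```text
t: 31.65
ee_pos: [578.7, -289.3, 85.4]
orientation: [-3.138, 0.13, 0.003]
ft_force: [-0.6, 0.5, -0.6]
width: 59.2
grasp_force: 0.0
```

Request:
{"fn": "apply_moves", "kwargs": {"targets": [{"tx": 0, "ty": 0, "tz": 0, "spin": 0}, {"tx": 0, "ty": 0, "tz": 0, "spin": 0}, {"tx": 0, "ty": 0, "tz": 0, "spin": 0}, {"tx": 0, "ty": 0, "tz": 0, "spin": 0}, {"tx": 0, "ty": 0, "tz": 0, "spin": 0}, {"tx": 0, "ty": 0, "tz": 0, "spin": 0}, {"tx": 0, "ty": 0, "tz": 0, "spin": 0}, {"tx": 0, "ty": 0, "tz": 0, "spin": 0}], "gripper": 1}}

```text
t: 32.45
ee_pos: [579.4, -289.5, 87.1]
orientation: [-3.139, 0.13, -0.0]
ft_force: [-1.2, 1.1, 3.3]
width: 11.6
grasp_force: 30.0
```

Request:
{"fn": "apply_moves", "kwargs": {"targets": [{"tx": 0, "ty": 0, "tz": 0, "spin": 0}, {"tx": 0, "ty": 0, "tz": 0.01, "spin": 0}, {"tx": 0, "ty": 0, "tz": 0.03, "spin": 0}, {"tx": 0, "ty": 0, "tz": 0.055, "spin": 0}, {"tx": 0, "ty": 0, "tz": 0.085, "spin": 0}, {"tx": 0, "ty": 0, "tz": 0.115, "spin": 0}, {"tx": 0, "ty": 0, "tz": 0.14, "spin": 0}, {"tx": 0, "ty": 0, "tz": 0.15, "spin": 0}]}}

```text
t: 33.25
ee_pos: [580.0, -290.2, 239.4]
orientation: [3.137, -0.13, 0.005]
ft_force: [0.4, -0.5, -4.9]
width: 11.9
grasp_force: 30.0
```

Request:
{"fn": "apply_moves", "kwargs": {"targets": [{"tx": -0.001, "ty": 0.01, "tz": 0, "spin": 0.5}, {"tx": -0.003, "ty": 0.025, "tz": 0, "spin": 1}, {"tx": -0.005, "ty": 0.045, "tz": 0, "spin": 2}, {"tx": -0.007, "ty": 0.07, "tz": 0, "spin": 3}, {"tx": -0.009, "ty": 0.095, "tz": 0, "spin": 4}, {"tx": -0.012, "ty": 0.12, "tz": 0, "spin": 5}, {"tx": -0.015, "ty": 0.145, "tz": 0, "spin": 6}, {"tx": -0.018, "ty": 0.17, "tz": 0, "spin": 7}]}}

```text
t: 34.05
ee_pos: [559.8, -116.8, 235.3]
orientation: [-3.14, -0.066, 0.004]
ft_force: [0.5, 0.5, -5.4]
width: 11.5
grasp_force: 30.0
```

Request:
{"fn": "apply_moves", "kwargs": {"targets": [{"tx": -0.003, "ty": 0.025, "tz": 0, "spin": 1}, {"tx": -0.006, "ty": 0.05, "tz": 0, "spin": 2}, {"tx": -0.009, "ty": 0.075, "tz": 0, "spin": 3}, {"tx": -0.011, "ty": 0.098, "tz": 0, "spin": 3.7}, {"tx": -0.013, "ty": 0.12, "tz": 0, "spin": 3.7}, {"tx": -0.015, "ty": 0.14, "tz": 0, "spin": 3.7}, {"tx": -0.0165, "ty": 0.157, "tz": 0, "spin": 3.7}, {"tx": -0.017, "ty": 0.168, "tz": 0, "spin": 3.7}]}}

```text
t: 34.85
ee_pos: [542.5, 50.7, 235.6]
orientation: [-3.137, -0.167, 0.004]
ft_force: [-1.2, -0.3, -5.7]
width: 11.9
grasp_force: 30.0
```

Request:
{"fn": "apply_moves", "kwargs": {"targets": [{"tx": 0, "ty": 0, "tz": 0, "spin": 0}, {"tx": 0, "ty": 0, "tz": -0.005, "spin": 0}, {"tx": 0, "ty": 0, "tz": -0.01, "spin": 0}, {"tx": 0, "ty": 0, "tz": -0.015, "spin": 0}, {"tx": 0, "ty": 0, "tz": -0.019, "spin": 0}, {"tx": 0, "ty": 0, "tz": -0.022, "spin": 0}, {"tx": 0, "ty": 0, "tz": -0.024, "spin": 0}, {"tx": 0, "ty": 0, "tz": -0.025, "spin": 0}]}}

```text
t: 35.65
ee_pos: [544.3, 48.2, 211.6]
orientation: [3.137, 0.163, -0.0]
ft_force: [0.7, -0.2, -4.6]
width: 11.6
grasp_force: 30.0
```

Run:
```python
from h import *
o=ctrl.get_obs(); print(o['t'],o['ee_pos'],o['orientation'],o['ft_force'],o['moment'],o['width'])
im=snap('side','s1.png',1); cv2.imwrite('pics/s1c.png',cv2.resize(cv2.imread('pics/s1.png')[80:240,190:350],None,fx=4,fy=3.7))
for k in ['tray_lip','tray_handle']:
    for q in ctrl.pinpoint(k,'side'): print(k,q['uv'],q['score'])
p=[546.3,149.5,.104]; print(proj('side',place(p,(-12,-20,123))),proj('side',place(p,(-12,-100,226))))
```

```text
35.65 [544.3283797   48.20084462 211.57729552] [ 3.13733959e+00  1.62959319e-01 -4.10612346e-04] [ 0.68465558 -0.2052284  -4.60183825] [-0.00374874  0.05413573  0.02023353] 11.58436917196219
tray_lip [266.3, 165.4] 0.84
tray_handle [270.7, 151.0] 0.77
[264.45945897 162.57310233] [270.88363954 150.40996405]
```

View pics/s1c.png

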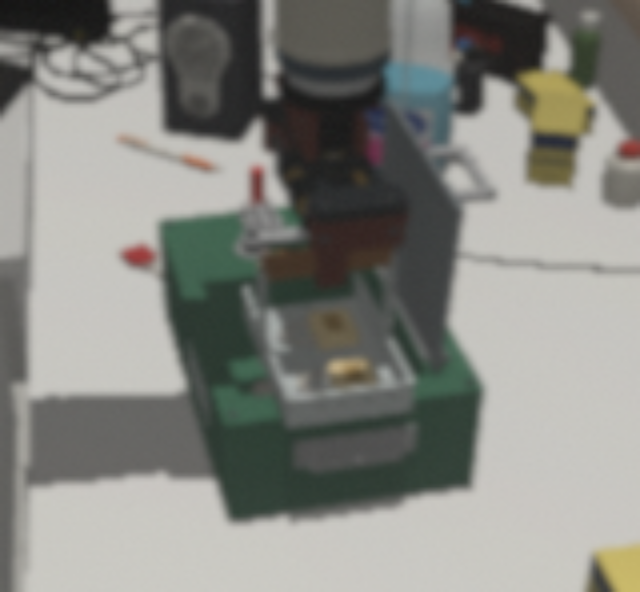

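Request:
{"fn": "apply_moves", "kwargs": {"targets": [{"tx": 0, "ty": 0, "tz": -0.002, "spin": 0}, {"tx": 0, "ty": 0, "tz": -0.004, "spin": 0}, {"tx": 0, "ty": 0, "tz": -0.0045, "spin": 0}, {"tx": 0, "ty": 0, "tz": -0.0045, "spin": 0}, {"tx": 0, "ty": 0, "tz": -0.0045, "spin": 0}, {"tx": 0, "ty": 0, "tz": -0.0045, "spin": 0}, {"tx": 0, "ty": 0, "tz": -0.0045, "spin": 0}, {"tx": 0, "ty": 0, "tz": -0.0045, "spin": 0}]}}

```text
t: 36.6
ee_pos: [544.4, 48.3, 207.3]
orientation: [3.137, 0.163, 0.0]
ft_force: [0.3, 0.2, -5.3]
width: 11.7
grasp_force: 30.0
```

Request:
{"fn": "apply_moves", "kwargs": {"targets": [{"tx": 0, "ty": 0, "tz": 0, "spin": 0}, {"tx": 0, "ty": 0, "tz": 0, "spin": 0}, {"tx": 0, "ty": 0, "tz": 0, "spin": 0}, {"tx": 0, "ty": 0, "tz": 0, "spin": 0}, {"tx": 0, "ty": 0, "tz": 0, "spin": 0}, {"tx": 0, "ty": 0, "tz": 0, "spin": 0}, {"tx": 0, "ty": 0, "tz": 0, "spin": 0}, {"tx": 0, "ty": 0, "tz": 0, "spin": 0}], "gripper": 0.45}}

```text
t: 37.4
ee_pos: [544.4, 48.4, 207.4]
orientation: [-3.137, -0.163, -0.0]
ft_force: [0.9, 1.5, -0.1]
width: 23.7
grasp_force: 0.6
```

Request:
{"fn": "apply_moves", "kwargs": {"targets": [{"tx": -0.0005, "ty": 0.005, "tz": -0.0017, "spin": 0}, {"tx": -0.001, "ty": 0.0103, "tz": -0.0035, "spin": 0}, {"tx": -0.0016, "ty": 0.0154, "tz": -0.0057, "spin": 0}, {"tx": -0.0021, "ty": 0.0204, "tz": -0.0081, "spin": 0}, {"tx": -0.0026, "ty": 0.0252, "tz": -0.0108, "spin": 0}, {"tx": -0.0031, "ty": 0.0298, "tz": -0.0136, "spin": 0}, {"tx": -0.0036, "ty": 0.0343, "tz": -0.0168, "spin": 0}, {"tx": -0.004, "ty": 0.0387, "tz": -0.0201, "spin": 0}]}}

```text
t: 38.2
ee_pos: [540.3, 87.5, 186.9]
orientation: [3.137, 0.163, -0.0]
ft_force: [-0.0, -0.1, -1.4]
width: 24.2
grasp_force: 0.4
```

```bash
cat > st.py <<'E'
from h import *
import sys
o=ctrl.get_obs(); print(o['t'],o['ee_pos'],o['ft_force'],o['width'],o['grasp_force'])
im=snap('side',sys.argv[1],1); cv2.imwrite('pics/c_'+sys.argv[1],cv2.resize(im[80:240,190:350,::-1],None,fx=4,fy=3.7))
for k in ['tray_lip','tray_handle','tray']:
    for q in ctrl.pinpoint(k,'side')[:2]: print(k,q['uv'],q['score'])
p=[546.3,149.5,.104]
for a in (0,.2,.4,.5,.6):
    R=lambda y,z:(-12,-130+y*np.cos(a)+z*np.sin(a),120+z*np.cos(a)-y*np.sin(a))
    print(a,'lip',proj('side',place(p,R(110,3))).round(1),'bar',proj('side',place(p,R(30,106))).round(1),'rear',proj('side',place(p,R(-50,30))).round(1))
E
python3 st.py s2.png
```

```text
38.2 [540.26271743  87.45723531 186.89038843] [-0.04526475 -0.09788832 -1.43546109] 24.177697299360574 0.43485875939950347
tray_lip [272.4, 176.3] 0.72
tray_lip [309.8, 124.0] 0.69
tray_handle [266.6, 148.7] 0.9
tray_handle [270.5, 176.3] 0.21
tray [272.3, 184.9] 0.73
tray [265.4, 173.2] 0.33
0 lip [264.5 162.6] bar [270.9 150.4] rear [277.  186.1]
0.2 lip [264.5 168. ] bar [269.2 148.9] rear [276.5 182.3]
0.4 lip [264.9 173.9] bar [267.7 148.8] rear [275.8 178.5]
0.5 lip [265.2 177. ] bar [267.1 149.3] rear [275.4 176.7]
0.6 lip [265.5 180.1] bar [266.5 150.1] rear [275.  174.9]
```

Request:
{"fn": "apply_moves", "kwargs": {"targets": [{"tx": -0.0004, "ty": 0.0042, "tz": -0.0035, "spin": 0}, {"tx": -0.0009, "ty": 0.0082, "tz": -0.0073, "spin": 0}, {"tx": -0.0013, "ty": 0.012, "tz": -0.0112, "spin": 0}, {"tx": -0.0016, "ty": 0.0157, "tz": -0.0153, "spin": 0}, {"tx": -0.0016, "ty": 0.0157, "tz": -0.0153, "spin": 0}, {"tx": -0.0016, "ty": 0.0157, "tz": -0.0153, "spin": 0}, {"tx": -0.0016, "ty": 0.0157, "tz": -0.0153, "spin": 0}, {"tx": -0.0016, "ty": 0.0157, "tz": -0.0153, "spin": 0}]}}

```text
t: 39.2
ee_pos: [538.8, 102.6, 172.1]
orientation: [3.137, 0.163, 0.0]
ft_force: [-0.2, 0.4, -0.8]
width: 24.2
grasp_force: 0.4
```

```bash
python3 st.py s3.png
```

```text
39.2 [538.79796987 102.64216902 172.05059678] [-0.16633945  0.42325381 -0.84068822] 24.22526963662227 0.4116171598434448
tray_lip [263.4, 180.1] 0.62
tray_handle [269.4, 149.7] 0.62
tray [273.2, 186.0] 0.94
0 lip [264.5 162.6] bar [270.9 150.4] rear [277.  186.1]
0.2 lip [264.5 168. ] bar [269.2 148.9] rear [276.5 182.3]
0.4 lip [264.9 173.9] bar [267.7 148.8] rear [275.8 178.5]
0.5 lip [265.2 177. ] bar [267.1 149.3] rear [275.4 176.7]
0.6 lip [265.5 180.1] bar [266.5 150.1] rear [275.  174.9]
```

View pics/c_s3.png

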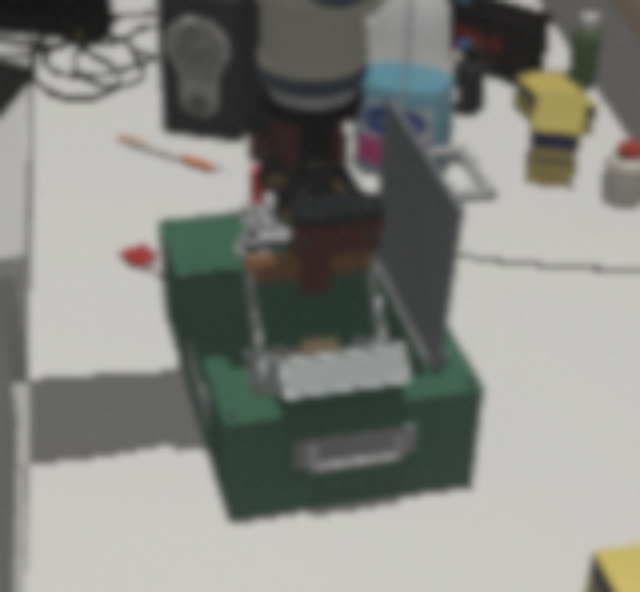

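Request:
{"fn": "apply_moves", "kwargs": {"targets": [{"tx": 0.0007, "ty": -0.007, "tz": 0.006, "spin": 0}, {"tx": 0, "ty": 0, "tz": 0, "spin": 0}, {"tx": -0.0003, "ty": 0.003, "tz": -0.0033, "spin": 0}, {"tx": 0.0007, "ty": -0.007, "tz": 0.006, "spin": 0}, {"tx": 0, "ty": 0, "tz": 0, "spin": 0}, {"tx": -0.0003, "ty": 0.003, "tz": -0.0033, "spin": 0}, {"tx": -0.0003, "ty": 0.003, "tz": -0.0033, "spin": 0}, {"tx": -0.0003, "ty": 0.003, "tz": -0.0033, "spin": 0}]}}

```text
t: 40.2
ee_pos: [538.1, 106.1, 168.1]
orientation: [-3.137, -0.164, 0.001]
ft_force: [1.0, 3.3, 1.1]
width: 24.0
grasp_force: 1.4
```

Request:
{"fn": "apply_moves", "kwargs": {"targets": [{"tx": 0.001, "ty": -0.0075, "tz": 0.0074, "spin": 0}, {"tx": 0.0018, "ty": -0.015, "tz": 0.0145, "spin": 0}, {"tx": 0.0024, "ty": -0.0234, "tz": 0.0218, "spin": 0}, {"tx": 0.0033, "ty": -0.0324, "tz": 0.0283, "spin": 0}, {"tx": 0.0042, "ty": -0.0419, "tz": 0.0338, "spin": 0}, {"tx": 0.0047, "ty": -0.047, "tz": 0.0362, "spin": 0}, {"tx": 0.0052, "ty": -0.052, "tz": 0.0384, "spin": 0}, {"tx": 0.0057, "ty": -0.0573, "tz": 0.041, "spin": 0}]}}

```text
t: 41.0
ee_pos: [544.0, 47.9, 209.5]
orientation: [3.137, 0.163, -0.001]
ft_force: [-0.5, 0.7, -0.4]
width: 24.0
grasp_force: 0.2
```

```bash
python3 st.py s4.png
```

```text
41.0 [543.97783931  47.89539764 209.49913179] [-0.54165338  0.69477256 -0.4191376 ] 23.97149452106679 0.20857414696365595
tray_lip [262.5, 163.1] 0.79
tray_handle [270.0, 149.7] 0.75
tray [268.9, 179.0] 0.64
0 lip [264.5 162.6] bar [270.9 150.4] rear [277.  186.1]
0.2 lip [264.5 168. ] bar [269.2 148.9] rear [276.5 182.3]
0.4 lip [264.9 173.9] bar [267.7 148.8] rear [275.8 178.5]
0.5 lip [265.2 177. ] bar [267.1 149.3] rear [275.4 176.7]
0.6 lip [265.5 180.1] bar [266.5 150.1] rear [275.  174.9]
```

Level again. Clamp the bar, lift, and weigh the tray.

Request:
{"fn": "apply_moves", "kwargs": {"targets": [{"tx": 0, "ty": 0, "tz": 0, "spin": 0}, {"tx": 0, "ty": 0, "tz": 0, "spin": 0}, {"tx": 0, "ty": 0, "tz": 0, "spin": 0}, {"tx": 0, "ty": 0, "tz": 0.003, "spin": 0}, {"tx": 0, "ty": 0, "tz": 0.01, "spin": 0}, {"tx": 0, "ty": 0, "tz": 0.02, "spin": 0}, {"tx": 0, "ty": 0, "tz": 0.03, "spin": 0}, {"tx": 0, "ty": 0, "tz": 0.03, "spin": 0}], "gripper": 1}}

```text
t: 42.0
ee_pos: [545.3, 48.5, 241.7]
orientation: [-3.137, -0.163, -0.006]
ft_force: [0.6, -0.0, -1.9]
width: 12.0
grasp_force: 30.0
```

Request:
{"fn": "apply_moves", "kwargs": {"targets": [{"tx": 0, "ty": 0, "tz": 0, "spin": 0}, {"tx": 0, "ty": 0, "tz": 0, "spin": 0}, {"tx": 0, "ty": 0, "tz": 0, "spin": 0}, {"tx": 0, "ty": 0, "tz": 0, "spin": 0}, {"tx": 0, "ty": 0, "tz": 0, "spin": 0}, {"tx": 0, "ty": 0, "tz": 0, "spin": 0}, {"tx": 0, "ty": 0, "tz": 0, "spin": 0}, {"tx": 0, "ty": 0, "tz": 0, "spin": 0}]}}

```text
t: 42.8
ee_pos: [544.2, 48.5, 239.6]
orientation: [-3.137, -0.163, 0.0]
ft_force: [0.8, -0.2, -2.0]
width: 11.8
grasp_force: 30.0
```

Run:
```python
from h import *
for i in range(4):
    ctrl.get_image('side'); print(ctrl.get_obs()['ft_force'])
for k in ['tray_lip','tray_handle','tray']:
    for q in ctrl.pinpoint(k,'side')[:2]: print(k,q['uv'],q['score'])
```

```text
[-0.90514359  0.27262486 -2.73410082]
[-0.71230872  0.02917899 -2.25408452]
[-0.21421666 -0.16828538 -2.05855039]
[ 0.30655938 -0.03924855 -2.36054805]
tray_lip [259.3, 155.2] 0.65
tray_handle [270.3, 143.9] 0.56
tray [269.2, 171.1] 0.62
```

Request:
{"fn": "apply_moves", "kwargs": {"targets": [{"tx": 0, "ty": -0.03, "tz": 0, "spin": 0}, {"tx": 0, "ty": -0.07, "tz": 0, "spin": 0}, {"tx": 0, "ty": -0.11, "tz": 0, "spin": 0}, {"tx": 0, "ty": -0.15, "tz": 0, "spin": 0}, {"tx": 0.01, "ty": -0.19, "tz": 0, "spin": 0}, {"tx": 0.02, "ty": -0.23, "tz": 0, "spin": 0}, {"tx": 0.03, "ty": -0.27, "tz": 0, "spin": 0}, {"tx": 0.035, "ty": -0.31, "tz": 0, "spin": 0}]}}

```text
t: 43.95
ee_pos: [579.7, -263.3, 239.6]
orientation: [3.137, 0.163, 0.001]
ft_force: [0.2, 0.7, -2.2]
width: 11.6
grasp_force: 30.0
```

Request:
{"fn": "apply_moves", "kwargs": {"targets": [{"tx": 0, "ty": -0.02, "tz": -0.01, "spin": 0}, {"tx": 0, "ty": -0.028, "tz": -0.04, "spin": 0}, {"tx": 0, "ty": -0.028, "tz": -0.075, "spin": 0}, {"tx": 0, "ty": -0.028, "tz": -0.105, "spin": 0}, {"tx": 0, "ty": -0.028, "tz": -0.13, "spin": 0}, {"tx": 0, "ty": -0.028, "tz": -0.142, "spin": 0}, {"tx": 0, "ty": -0.028, "tz": -0.147, "spin": 0}, {"tx": 0, "ty": -0.028, "tz": -0.149, "spin": 0}]}}

```text
t: 44.75
ee_pos: [579.4, -289.4, 90.7]
orientation: [-3.137, -0.164, -0.0]
ft_force: [0.2, 0.4, -1.6]
width: 12.0
grasp_force: 30.0
```

Request:
{"fn": "apply_moves", "kwargs": {"targets": [{"tx": 0, "ty": 0, "tz": 0, "spin": 0}, {"tx": 0, "ty": 0, "tz": -0.0005, "spin": 0}, {"tx": 0, "ty": 0, "tz": -0.001, "spin": 0}, {"tx": 0, "ty": 0, "tz": -0.001, "spin": 0}, {"tx": 0, "ty": 0, "tz": -0.0015, "spin": 0}, {"tx": 0, "ty": 0, "tz": -0.0015, "spin": 0}, {"tx": 0, "ty": 0, "tz": -0.0015, "spin": 0}, {"tx": 0, "ty": 0, "tz": -0.0015, "spin": 0}]}}

```text
t: 45.55
ee_pos: [579.4, -289.7, 89.6]
orientation: [3.137, 0.163, 0.001]
ft_force: [-0.6, -0.3, 3.5]
width: 12.0
grasp_force: 30.0
```

Request:
{"fn": "apply_moves", "kwargs": {"targets": [{"tx": 0, "ty": 0, "tz": 0, "spin": 0}, {"tx": 0, "ty": 0, "tz": 0, "spin": 0}, {"tx": 0, "ty": 0, "tz": 0, "spin": 0}, {"tx": 0, "ty": 0, "tz": 0, "spin": 0}, {"tx": 0, "ty": 0, "tz": 0.02, "spin": 0}, {"tx": 0, "ty": 0, "tz": 0.06, "spin": 0}, {"tx": 0, "ty": 0, "tz": 0.105, "spin": 0}, {"tx": 0, "ty": 0, "tz": 0.15, "spin": 0}], "gripper": 0.32}}

```text
t: 46.35
ee_pos: [578.8, -289.4, 240.3]
orientation: [-3.137, -0.163, 0.001]
ft_force: [0.6, 0.3, 1.1]
width: 29.9
grasp_force: 0.0
```

Request:
{"fn": "apply_moves", "kwargs": {"targets": [{"tx": 0.005, "ty": 0.02, "tz": 0.04, "spin": 8}, {"tx": 0.015, "ty": 0.06, "tz": 0.06, "spin": 16}, {"tx": 0.025, "ty": 0.1, "tz": 0.08, "spin": 24}, {"tx": 0.035, "ty": 0.14, "tz": 0.095, "spin": 32}, {"tx": 0.045, "ty": 0.18, "tz": 0.095, "spin": 40}, {"tx": 0.055, "ty": 0.22, "tz": 0.095, "spin": 48}, {"tx": 0.065, "ty": 0.26, "tz": 0.095, "spin": 56}, {"tx": 0.075, "ty": 0.3, "tz": 0.095, "spin": 64}]}}

```text
t: 47.15
ee_pos: [654.2, 12.1, 334.2]
orientation: [2.569, 1.808, 0.0]
ft_force: [0.8, -0.7, -1.2]
width: 29.9
grasp_force: 0.0
```

Request:
{"fn": "apply_moves", "kwargs": {"targets": [{"tx": 0.004, "ty": 0.03, "tz": 0, "spin": 8}, {"tx": 0.008, "ty": 0.06, "tz": 0, "spin": 16}, {"tx": 0.012, "ty": 0.09, "tz": 0, "spin": 24}, {"tx": 0.015, "ty": 0.109, "tz": 0, "spin": 26}, {"tx": 0.015, "ty": 0.109, "tz": 0, "spin": 26}, {"tx": 0.015, "ty": 0.109, "tz": 0, "spin": 26}, {"tx": 0.015, "ty": 0.109, "tz": 0, "spin": 26}, {"tx": 0.015, "ty": 0.109, "tz": 0, "spin": 26}]}}

```text
t: 47.95
ee_pos: [669.1, 118.1, 334.2]
orientation: [2.106, 2.331, -0.0]
ft_force: [-0.1, 0.5, -1.0]
width: 29.7
grasp_force: 0.0
```

Run:
```python
from h import *
o=ctrl.get_obs(); print(o['t'],o['ee_pos'],np.degrees(2*np.arctan2(o['orientation'][1],o['orientation'][0])),o['width'])
im=snap('wrist','w11.png'); print([(q['uv'],q['score'],at_z('wrist',q['uv'],260)) for q in ctrl.pinpoint('hatch_handle','wrist')][:2])
p=[546.3,149.5,.104]; print(place(p,(124,-42.5,260)),proj('wrist',place(p,(124,-42.5,260))))
print('tray padlock',[(q['uv'],q['score'],at_z('wrist',q['uv'],20)) for q in ctrl.pinpoint('tray_padlock_1','wrist')])
ctrl.get_image('side')
for k in ['tray','bench_padlock_1','bench_cylinder']: print(k,[(q['uv'],q['score'],at_z('side',q['uv'],5).round()) for q in ctrl.pinpoint(k,'side')])
```

```text
47.95 [669.13828612 118.11300307 334.19915756] 95.82170238204316 29.692666744265335
[([261.2, 202.2], 0.56, array([672.32210138, 118.74122975, 260.        ]))]
[674.04204873 120.10239829 260.        ] [263.64877061 200.72358828]
tray padlock [([162.9, 101.6], 0.81, array([530.496756  , 172.84430205,  20.        ])), ([176.4, 91.4], 0.63, array([548.82390789, 188.42780259,  20.        ]))]
tray [([301.4, 289.5], 0.56, array([ 581., -301.,    5.]))]
bench_padlock_1 [([224.3, 321.2], 0.57, array([ 369., -368.,    5.]))]
bench_cylinder []
```

Request:
{"fn": "apply_moves", "kwargs": {"targets": [{"tx": 0.0015, "ty": 0.001, "tz": -0.02, "spin": 0}, {"tx": 0.0015, "ty": 0.001, "tz": -0.045, "spin": 0}, {"tx": 0.0015, "ty": 0.001, "tz": -0.07, "spin": 0}, {"tx": 0.0015, "ty": 0.001, "tz": -0.085, "spin": 0}, {"tx": 0.0015, "ty": 0.001, "tz": -0.092, "spin": 0}, {"tx": 0.0015, "ty": 0.001, "tz": -0.092, "spin": 0}, {"tx": 0.0015, "ty": 0.001, "tz": -0.092, "spin": 0}, {"tx": 0.0015, "ty": 0.001, "tz": -0.092, "spin": 0}]}}

```text
t: 49.1
ee_pos: [671.4, 120.6, 243.5]
orientation: [2.102, 2.333, 0.003]
ft_force: [0.6, -0.3, -0.1]
width: 29.9
grasp_force: 0.0
```

Request:
{"fn": "apply_moves", "kwargs": {"targets": [{"tx": 0, "ty": 0, "tz": 0, "spin": 0}, {"tx": 0, "ty": 0, "tz": 0, "spin": 0}, {"tx": 0, "ty": 0, "tz": 0, "spin": 0}, {"tx": 0, "ty": 0, "tz": 0, "spin": 0}, {"tx": 0, "ty": 0, "tz": 0, "spin": 0}, {"tx": 0, "ty": 0, "tz": 0, "spin": 0}, {"tx": 0, "ty": 0, "tz": 0, "spin": 0}, {"tx": 0, "ty": 0, "tz": 0, "spin": 0}], "gripper": 1}}

```text
t: 49.9
ee_pos: [670.9, 120.5, 242.5]
orientation: [2.103, 2.334, 0.001]
ft_force: [1.2, -0.1, 4.8]
width: 9.0
grasp_force: 30.0
```

Request:
{"fn": "apply_moves", "kwargs": {"targets": [{"tx": -0.014, "ty": -0.0015, "tz": 0.0043, "spin": 0}, {"tx": -0.0285, "ty": -0.003, "tz": 0.0072, "spin": 0}, {"tx": -0.043, "ty": -0.0045, "tz": 0.0086, "spin": 0}, {"tx": -0.0576, "ty": -0.006, "tz": 0.0085, "spin": 0}, {"tx": -0.0722, "ty": -0.0075, "tz": 0.007, "spin": 0}, {"tx": -0.0865, "ty": -0.009, "tz": 0.0041, "spin": 0}, {"tx": -0.1006, "ty": -0.0105, "tz": -0.0003, "spin": 0}, {"tx": -0.114, "ty": -0.0119, "tz": -0.0062, "spin": 0}]}}

```text
t: 50.7
ee_pos: [557.2, 109.1, 236.8]
orientation: [2.102, 2.333, 0.005]
ft_force: [3.0, 2.8, 2.2]
width: 9.1
grasp_force: 30.0
```

Request:
{"fn": "apply_moves", "kwargs": {"targets": [{"tx": -0.0129, "ty": -0.0013, "tz": -0.007, "spin": 0}, {"tx": -0.0249, "ty": -0.0026, "tz": -0.0154, "spin": 0}, {"tx": -0.0361, "ty": -0.0037, "tz": -0.0249, "spin": 0}, {"tx": -0.0463, "ty": -0.0048, "tz": -0.0355, "spin": 0}, {"tx": -0.0553, "ty": -0.0057, "tz": -0.0471, "spin": 0}, {"tx": -0.0633, "ty": -0.0066, "tz": -0.0595, "spin": 0}, {"tx": -0.0698, "ty": -0.0072, "tz": -0.0727, "spin": 0}, {"tx": -0.0751, "ty": -0.0078, "tz": -0.0864, "spin": 0}]}}

```text
t: 51.5
ee_pos: [481.5, 101.4, 149.3]
orientation: [-2.103, -2.334, -0.002]
ft_force: [1.8, 4.1, 2.3]
width: 8.9
grasp_force: 30.0
```

Request:
{"fn": "apply_moves", "kwargs": {"targets": [{"tx": 0, "ty": 0, "tz": 0, "spin": 0}, {"tx": 0, "ty": 0, "tz": -0.001, "spin": 0}, {"tx": 0, "ty": 0, "tz": -0.002, "spin": 0}, {"tx": 0, "ty": 0, "tz": -0.002, "spin": 0}, {"tx": 0, "ty": 0, "tz": -0.002, "spin": 0}, {"tx": 0, "ty": 0, "tz": -0.002, "spin": 0}, {"tx": 0, "ty": 0, "tz": -0.002, "spin": 0}, {"tx": 0, "ty": 0, "tz": -0.002, "spin": 0}]}}

```text
t: 52.3
ee_pos: [481.0, 101.3, 147.7]
orientation: [-2.102, -2.333, 0.0]
ft_force: [-2.3, 5.2, 4.5]
width: 9.4
grasp_force: 30.0
```

Request:
{"fn": "apply_moves", "kwargs": {"targets": [{"tx": 0, "ty": 0, "tz": -0.001, "spin": 0}, {"tx": 0, "ty": 0, "tz": -0.002, "spin": 0}, {"tx": 0, "ty": 0, "tz": -0.003, "spin": 0}, {"tx": 0, "ty": 0, "tz": -0.003, "spin": 0}, {"tx": 0, "ty": 0, "tz": -0.003, "spin": 0}, {"tx": 0, "ty": 0, "tz": -0.003, "spin": 0}, {"tx": 0, "ty": 0, "tz": -0.003, "spin": 0}, {"tx": 0, "ty": 0, "tz": -0.003, "spin": 0}]}}

```text
t: 53.1
ee_pos: [481.0, 101.3, 147.1]
orientation: [-2.103, -2.333, -0.0]
ft_force: [-12.2, 3.0, 33.9]
width: 9.3
grasp_force: 30.0
```

Request:
{"fn": "apply_moves", "kwargs": {"targets": [{"tx": 0, "ty": 0, "tz": 0.003, "spin": 0}, {"tx": 0, "ty": 0, "tz": 0.003, "spin": 0}, {"tx": 0, "ty": 0, "tz": 0.003, "spin": 0}, {"tx": 0, "ty": 0, "tz": 0.003, "spin": 0}, {"tx": 0, "ty": 0, "tz": 0.02, "spin": 0}, {"tx": 0, "ty": 0, "tz": 0.045, "spin": 0}, {"tx": 0.005, "ty": 0.02, "tz": 0.065, "spin": 8}, {"tx": 0.015, "ty": 0.04, "tz": 0.065, "spin": 16}], "gripper": 0.32}}

```text
t: 53.9
ee_pos: [497.8, 141.1, 211.8]
orientation: [1.751, 2.606, 0.004]
ft_force: [0.4, 0.2, 0.4]
width: 29.5
grasp_force: 0.0
```

Request:
{"fn": "apply_moves", "kwargs": {"targets": [{"tx": 0.01, "ty": 0.02, "tz": 0, "spin": 8}, {"tx": 0.02, "ty": 0.04, "tz": 0, "spin": 16}, {"tx": 0.03, "ty": 0.06, "tz": 0, "spin": 24}, {"tx": 0.04, "ty": 0.075, "tz": 0, "spin": 32}, {"tx": 0.05, "ty": 0.09, "tz": 0, "spin": 40}, {"tx": 0.06, "ty": 0.096, "tz": 0, "spin": 48}, {"tx": 0.061, "ty": 0.096, "tz": 0, "spin": 56}, {"tx": 0.061, "ty": 0.096, "tz": 0, "spin": 64}]}}

```text
t: 54.7
ee_pos: [557.6, 236.9, 208.6]
orientation: [-0.101, -3.139, 0.001]
ft_force: [-0.3, 0.1, -0.8]
width: 30.4
grasp_force: 0.0
```

Request:
{"fn": "apply_moves", "kwargs": {"targets": [{"tx": 0, "ty": 0, "tz": 0, "spin": 8}, {"tx": 0, "ty": 0, "tz": 0, "spin": 8}, {"tx": 0, "ty": 0, "tz": 0, "spin": 8}, {"tx": 0, "ty": 0, "tz": 0, "spin": 8}, {"tx": 0, "ty": 0, "tz": 0, "spin": 8}, {"tx": 0, "ty": 0, "tz": 0, "spin": 8}, {"tx": 0, "ty": 0, "tz": 0, "spin": 8}, {"tx": 0, "ty": 0, "tz": 0, "spin": 8}]}}

```text
t: 55.5
ee_pos: [557.6, 236.7, 209.6]
orientation: [-0.108, 3.14, 0.0]
ft_force: [-0.5, -0.0, -0.0]
width: 29.7
grasp_force: 0.0
```

Run:
```python
from h import *
o=ctrl.get_obs(); print(o['t'],o['ee_pos'],np.degrees(2*np.arctan2(o['orientation'][1],o['orientation'][0])),o['width'])
im=snap('wrist','w12.png')
print([(q['uv'],q['score'],at_z('wrist',q['uv'],160)) for q in ctrl.pinpoint('latch_knob','wrist')][:2])
print([(q['uv'],q['score'],at_z('wrist',q['uv'],168.5)) for q in ctrl.pinpoint('hatch_handle','wrist')][:2])
```

```text
55.5 [557.56617987 236.74932562 209.57009972] 183.9397195470421 29.658902710597186
[([257.9, 208.9], 0.61, array([554.54883161, 236.01782297, 160.        ]))]
[([31.0, 83.7], 0.69, array([483.01647041,  97.44393542, 168.5       ]))]
```

Request:
{"fn": "apply_moves", "kwargs": {"targets": [{"tx": -0.001, "ty": 0, "tz": -0.03, "spin": 0}, {"tx": -0.001, "ty": 0, "tz": -0.055, "spin": 0}, {"tx": -0.001, "ty": 0, "tz": -0.067, "spin": 0}, {"tx": -0.001, "ty": 0, "tz": -0.067, "spin": 0}, {"tx": -0.001, "ty": 0, "tz": -0.067, "spin": 0}, {"tx": -0.001, "ty": 0, "tz": -0.067, "spin": 0}, {"tx": -0.001, "ty": 0, "tz": -0.067, "spin": 0}, {"tx": -0.001, "ty": 0, "tz": -0.067, "spin": 0}]}}

```text
t: 56.45
ee_pos: [557.0, 236.9, 143.4]
orientation: [-0.108, 3.138, 0.001]
ft_force: [0.1, 0.4, 0.6]
width: 29.6
grasp_force: 0.0
```

Request:
{"fn": "apply_moves", "kwargs": {"targets": [{"tx": 0, "ty": 0, "tz": 0, "spin": 0}, {"tx": 0, "ty": 0, "tz": 0, "spin": 0}, {"tx": 0, "ty": 0, "tz": 0, "spin": 0}, {"tx": 0, "ty": -0.003, "tz": 0, "spin": -4}, {"tx": -0.0001, "ty": -0.0067, "tz": 0, "spin": -8}, {"tx": -0.0009, "ty": -0.0136, "tz": 0, "spin": -16}, {"tx": -0.003, "ty": -0.0203, "tz": 0, "spin": -24}, {"tx": -0.0057, "ty": -0.0267, "tz": 0, "spin": -32}], "gripper": 0.67}}

```text
t: 57.25
ee_pos: [550.8, 210.2, 142.5]
orientation: [-0.77, -3.046, -0.001]
ft_force: [-0.0, 0.6, 0.3]
width: 14.8
grasp_force: 0.8
```

Request:
{"fn": "apply_moves", "kwargs": {"targets": [{"tx": -0.0037, "ty": -0.0059, "tz": 0, "spin": -8}, {"tx": -0.0083, "ty": -0.0112, "tz": 0, "spin": -16}, {"tx": -0.0134, "ty": -0.0159, "tz": 0, "spin": -24}, {"tx": -0.0192, "ty": -0.0198, "tz": 0, "spin": -32}, {"tx": -0.0255, "ty": -0.0228, "tz": 0, "spin": -40}, {"tx": -0.0321, "ty": -0.025, "tz": 0, "spin": -48}, {"tx": -0.039, "ty": -0.0262, "tz": 0, "spin": -56}, {"tx": -0.04, "ty": -0.0263, "tz": 0, "spin": -57}]}}

```text
t: 58.05
ee_pos: [510.7, 183.6, 142.6]
orientation: [2.125, 2.313, 0.0]
ft_force: [1.5, -1.5, -0.5]
width: 14.3
grasp_force: 0.7
```

Request:
{"fn": "apply_moves", "kwargs": {"targets": [{"tx": 0, "ty": 0, "tz": 0, "spin": 0}, {"tx": 0, "ty": 0, "tz": 0, "spin": 0}, {"tx": 0, "ty": 0, "tz": 0, "spin": 0}, {"tx": 0, "ty": 0, "tz": 0, "spin": 0}, {"tx": 0, "ty": 0, "tz": 0, "spin": 0}, {"tx": 0, "ty": 0, "tz": 0, "spin": 0}, {"tx": 0, "ty": 0, "tz": 0, "spin": 0}, {"tx": 0, "ty": 0, "tz": 0, "spin": 0}]}}

```text
t: 58.85
ee_pos: [510.9, 183.7, 142.5]
orientation: [-2.123, -2.316, 0.0]
ft_force: [0.0, -0.1, -0.1]
width: 14.1
grasp_force: 0.0
```

Request:
{"fn": "apply_moves", "kwargs": {"targets": [{"tx": 0, "ty": 0, "tz": 0, "spin": 0}, {"tx": 0, "ty": 0, "tz": 0, "spin": 0}, {"tx": 0, "ty": 0, "tz": 0, "spin": 0}, {"tx": 0, "ty": 0, "tz": 0.02, "spin": 0}, {"tx": 0, "ty": 0, "tz": 0.045, "spin": 0}, {"tx": 0.003, "ty": 0.03, "tz": 0.045, "spin": 1}, {"tx": 0.005, "ty": 0.07, "tz": 0.045, "spin": 1}, {"tx": 0.0075, "ty": 0.107, "tz": 0.045, "spin": 1}], "gripper": 0.2}}

```text
t: 59.65
ee_pos: [518.6, 291.9, 188.0]
orientation: [2.104, 2.333, 0.001]
ft_force: [0.3, 0.6, -0.6]
width: 34.9
grasp_force: 0.0
```

Request:
{"fn": "apply_moves", "kwargs": {"targets": [{"tx": 0, "ty": 0.006, "tz": 0, "spin": 0}, {"tx": 0, "ty": 0.006, "tz": 0, "spin": 0}, {"tx": 0, "ty": 0.006, "tz": -0.02, "spin": 0}, {"tx": 0, "ty": 0.006, "tz": -0.045, "spin": 0}, {"tx": 0, "ty": 0.006, "tz": -0.045, "spin": 0}, {"tx": 0, "ty": 0.006, "tz": -0.045, "spin": 0}, {"tx": 0, "ty": 0.006, "tz": -0.045, "spin": 0}, {"tx": 0, "ty": 0.006, "tz": -0.045, "spin": 0}]}}

```text
t: 60.45
ee_pos: [519.1, 296.8, 143.8]
orientation: [2.103, 2.333, 0.003]
ft_force: [0.1, -0.8, -0.4]
width: 35.0
grasp_force: 0.0
```

Request:
{"fn": "apply_moves", "kwargs": {"targets": [{"tx": 0, "ty": 0, "tz": 0, "spin": 0}, {"tx": 0, "ty": 0, "tz": 0, "spin": 0}, {"tx": 0, "ty": 0, "tz": 0, "spin": 0}, {"tx": 0, "ty": 0, "tz": 0, "spin": 0}, {"tx": 0, "ty": 0, "tz": 0, "spin": 0}, {"tx": 0, "ty": 0, "tz": 0, "spin": 0}, {"tx": 0, "ty": 0, "tz": 0, "spin": 0}, {"tx": 0, "ty": 0, "tz": 0, "spin": 0}], "gripper": 1}}

```text
t: 61.25
ee_pos: [517.6, 296.8, 142.8]
orientation: [-2.102, -2.333, 0.002]
ft_force: [-3.6, -1.0, 4.4]
width: 12.3
grasp_force: 30.0
```

Run:
```python
from h import *
o=ctrl.get_obs(); print(o['t'],o['ee_pos'],o['width'],o['grasp_force'],o['ft_force'])
im=snap('wrist','w13.png')
print([(q['uv'],q['score'],at_z('wrist',q['uv'],161)) for q in ctrl.pinpoint('bolt_knob','wrist')][:2])
```

```text
61.25 [517.62658193 296.76489008 142.761182  ] 12.278330238515093 30.00192493200302 [-3.60936515 -0.96360955  4.40376685]
[([258.4, 263.6], 0.68, array([518.77201928, 295.92447807, 161.        ]))]
```

Push home 45 mm along chest −y.

Request:
{"fn": "apply_moves", "kwargs": {"targets": [{"tx": 0.001, "ty": -0.008, "tz": 0, "spin": 0}, {"tx": 0.0018, "ty": -0.017, "tz": 0, "spin": 0}, {"tx": 0.0027, "ty": -0.026, "tz": 0, "spin": 0}, {"tx": 0.0036, "ty": -0.035, "tz": 0, "spin": 0}, {"tx": 0.0043, "ty": -0.041, "tz": 0, "spin": 0}, {"tx": 0.0046, "ty": -0.044, "tz": 0, "spin": 0}, {"tx": 0.0047, "ty": -0.045, "tz": 0, "spin": 0}, {"tx": 0.0047, "ty": -0.045, "tz": 0, "spin": 0}]}}

```text
t: 62.15
ee_pos: [522.2, 252.1, 142.7]
orientation: [-2.102, -2.332, 0.001]
ft_force: [-5.2, 1.8, 6.3]
width: 11.9
grasp_force: 30.0
```

Request:
{"fn": "apply_moves", "kwargs": {"targets": [{"tx": 0, "ty": -0.001, "tz": 0, "spin": 0}, {"tx": 0, "ty": -0.002, "tz": 0, "spin": 0}, {"tx": 0, "ty": -0.002, "tz": 0, "spin": 0}, {"tx": 0, "ty": -0.002, "tz": 0, "spin": 0}, {"tx": 0, "ty": -0.002, "tz": 0, "spin": 0}, {"tx": 0, "ty": -0.002, "tz": 0, "spin": 0}, {"tx": 0, "ty": -0.002, "tz": 0, "spin": 0}, {"tx": 0, "ty": -0.002, "tz": 0, "spin": 0}]}}

```text
t: 62.95
ee_pos: [522.2, 251.8, 142.8]
orientation: [-2.102, -2.331, -0.002]
ft_force: [-5.4, 9.5, 3.9]
width: 12.6
grasp_force: 30.0
```

Request:
{"fn": "apply_moves", "kwargs": {"targets": [{"tx": 0, "ty": 0, "tz": 0, "spin": 0}, {"tx": 0, "ty": 0, "tz": 0, "spin": 0}, {"tx": 0, "ty": 0, "tz": 0, "spin": 0}, {"tx": 0, "ty": 0, "tz": 0, "spin": 0}, {"tx": 0, "ty": 0, "tz": 0.03, "spin": 0}, {"tx": 0, "ty": 0, "tz": 0.07, "spin": 0}, {"tx": 0, "ty": 0, "tz": 0.11, "spin": 0}, {"tx": -0.03, "ty": 0, "tz": 0.15, "spin": 0}], "gripper": 0.2}}

```text
t: 63.75
ee_pos: [495.2, 249.7, 294.2]
orientation: [2.104, 2.331, 0.003]
ft_force: [0.5, 1.1, 1.0]
width: 35.3
grasp_force: 0.0
```

Request:
{"fn": "apply_moves", "kwargs": {"targets": [{"tx": -0.02, "ty": 0, "tz": 0.03, "spin": 0}, {"tx": -0.04, "ty": 0, "tz": 0.06, "spin": 0}, {"tx": -0.05, "ty": 0, "tz": 0.08, "spin": 0}, {"tx": -0.05, "ty": 0, "tz": 0.1, "spin": 0}, {"tx": -0.05, "ty": 0, "tz": 0.1, "spin": 0}, {"tx": -0.05, "ty": 0, "tz": 0.1, "spin": 0}, {"tx": -0.05, "ty": 0, "tz": 0.1, "spin": 0}, {"tx": -0.05, "ty": 0, "tz": 0.1, "spin": 0}]}}

```text
t: 64.55
ee_pos: [442.8, 249.4, 391.0]
orientation: [-2.103, -2.333, 0.004]
ft_force: [-0.2, 0.4, -1.0]
width: 35.1
grasp_force: 0.0
```

Run:
```python
from h import *
p=[546.3,149.5,.104]
im=snap('wrist','w14.png',1); t=ctrl.get_image('top')
for k,z in [('bolt_knob',161),('latch_knob',160),('hatch_handle',168.5)]: print(k,place(p,CH[k]).round(1),[at_z('wrist',q['uv'],z).round(1) for q in ctrl.pinpoint(k,'wrist')][:2])
a=im[100:384,150:450,::-1]; b=t[90:270,90:430,::-1]
cv2.imwrite('pics/fin.png',np.vstack([cv2.resize(a,(420,300)),cv2.resize(b,(420,290))]))
```

```text
bolt_knob [523.4 253.7 161. ] [array([528.5, 248.8, 161. ]), array([531.5, -57.1, 161. ])]
latch_knob [512.5 184.2 160. ] [array([510.2, 187.5, 160. ])]
hatch_handle [483.1 100.2 168.5] [array([483. ,  97.6, 168.5])]
```

View pics/fin.png

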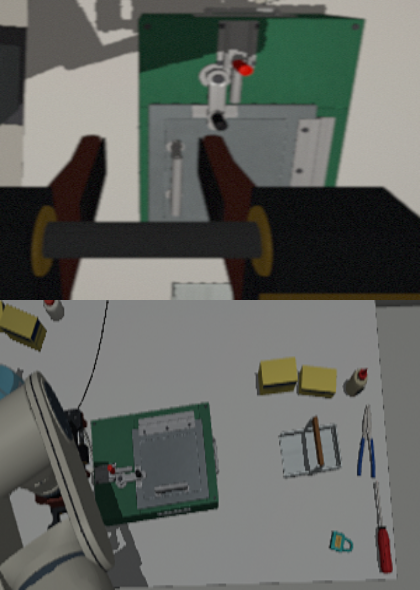

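The final view shows the hatch shut, the bar straight over it and the bolt home. The tray is empty and level on the bench, and no loose locks remain except the turquoise decoy.

```bash
python3 -c "
from workcell import ctrl
print(ctrl.close_job())"
```

```text
the job is handed in; nothing more can be done
None
```

I handed in the job at about 65 s: all four scrap locks went into the chest, the empty tray is back on the bench, and the hatch is shut, latched and bolted; the key, remote, order pad and turquoise padlock were not handled, and the hand-in gave no verdict.

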